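# Pack the baby monitor away in its case

### The arm

A 6-joint arm with a two-finger parallel gripper is mounted at the origin on the work surface. World frame = base frame: x ahead of the robot, y to its left, z up, the work surface at z = 0. Lengths are in mm, angles in rad, forces in N, time in s.
With the tool pointing down it reaches from about 375 to 975 mm from the base axis. Payload 3.8 kg.
Tool frame: the origin (TCP) lies at the very end of the fingers, on their centre line; the grasp point (between the pads) lies 19 mm behind it; z points along the fingers, x is the direction in which the jaws open and shut, and the axes are right-handed (so a half turn about z gives the same grasp; the last joint's range is limited). The gripper opens to 88 mm and grips with 3 to 60 N. Pads are 18 mm wide; open, the fingers measure 123 mm over their backs; the gripper's body (75 mm by 187 mm) begins 45 mm behind the grasp point.
Start: joints at [-1.336, 0.264, 1.604, -0, 1.274, -0.037], TCP at [181.209, -650.216, 238.706] pointing down, gripper open.
Joint ranges: [-2.63, 2.63], [-0.94, 2.18], [0.31, 2.57], [-1.31, 4.45], [0, 2.66], [-2.55, 2.55]. Speed limits (rad/s): [2.57, 2.57, 3.14, 3.14, 3.14, 3.14].

### API

Orientations are given as a 3x3 rotation matrix whose columns are the frame's x, y, z axes.
In Python, from cell import bot gives the robot as it stands.
- The arm moves only by the tool carry_out, never from a script. Its argument "deltas" is a list of rows, each an object of numbers: "hand": the opening in per cent of the stroke, from 0 (shut) to 100 (fully open); "dx", "dy", "dz": the shift along the tool's x, y, z in mm; "rx", "ry", "rz": the turn, a rotation vector about the tool's x, y, z in rad. In form: [{"hand": .., "dx": .., "dy": .., "dz": .., "rx": .., "ry": .., "rz": ..}, ...]. A call has 1 to 12 rows; each row is the pose to reach, as a shift and turn from the pose commanded when the call began, along the tool's axes at that moment; what a row does not reach only later rows make up. A row lasts 1/8 s, in which the tool goes at most 62.5 mm and 10.7 degrees, less where a joint would pass 70% of its speed; a pose out of reach is approached as far as the arm can. A call with a gripper value outside its range is refused whole. The fingers move at their own pace and stop on an object; "newtons" is the grip in N (left out, the last holds). Time passes only in rows, so rows that repeat a pose let the fingers close. It gives the time, the measured TCP pose, the force and the opening at its end, in the units of the state.
- bot.sense(): the state, without advancing time (a new reading comes with each control period).
- bot.capture(name): name is "side" or "top"; returns the picture (400x640x3 uint8, red, green, blue); there is no depth.
- bot.camera_info(name): a dict with "fovy" (degrees; the focal length in pixels is half the picture's height over the tangent of half this angle, whatever the lens; pixels are square), "cx", "cy" (the principal point, pixels), "D" ([k1, k2, p1, p2, k3] as OpenCV has them; the pictures are not rectified), "extrinsics" (4x4, takes a point from camera to world coordinates). Camera axes: x right, y down, z forward; pixel columns grow to the right and rows downward; lengths in mm; the calibration is good to about 2 mm. A picture is of the moment at which its call begins. camera_info takes no time and is no camera call.
- bot.close_job(): hands the job in, once; it reports no verdict.
The state is a dict: "time_s": time; "q": joint angles; "dq": joint speeds; "effort": joint torques, N m; "position": TCP position; "tool_rot": TCP orientation; "contact_force": force on the tool from outside, world axes, zero at the start; "ft_torque": the same for the moment, N m; "grip_width": opening from 0.0 (shut) to 1.0 (fully open).
Only numpy, scipy, OpenCV 4.12 (cv2) and the standard library are available. Lean on these libraries where they do the work, as an engineer would, in place of code of your own. Each camera call takes 0.05 s, during which the arm holds its last target.

### The job

Pack the round baby monitor camera away: lift the lid of the wooden case by its tab until it rests on its stop, and gently stand the camera upright in the empty compartment beside the handset. Then lower the lid by hand, without slamming it, until it is fully closed, and leave everything else on the dresser where it is.

Things in the scene. Friction and masses are not known exactly. Their poses are not given: they have to be found in the camera images.
- case: Fixed pale wooden case, 150 deep (x) by 280 wide (y) by 88 mm tall without its lid; origin at the centre of its underside, front (-x) to the robot. Walls 6, floor 8 mm thick. A divider 48 mm above the dresser makes two compartments, each 138 (x) by 131 (y) mm: the +y one holds the white handset (fixed, top 31 mm above the dresser), the -y one, with mint floor, is empty.
- camera_bay (a point): Centre of the mint green floor of the empty compartment, on the floor surface; axes parallel to the case's. The camera goes here, anywhere in the compartment.
- lid (a joint): Lid angle, rad: 0 closed, 1.75 (100 degrees) resting on its stop, tipped back past upright. A stiff friction hinge holds the lid wherever it is left; about 3 N at the tab moves it, never more than 5 N. It may start slightly ajar (up to 0.12).
- lid_hinge (a point): Point on the hinge axis, mid-width, at the case's far (+x) upper rim, 75 mm behind the case's centre and 88 mm above the dresser. The hinge axis is the y axis of the case; this frame turns with the lid.
- lid_tab (a point): Grip point of the mint tab at the middle of the lid's front edge: a tongue 30 mm wide (y), 14 thick, sticking out 42 mm in the plane of the lid. The point is 28 mm out from the lid's edge, mid-thickness, 178 mm from the hinge along the lid's -x and 7 along its z. Pinched across its 30 mm, it can turn between fingers that keep pointing down, from closed to the stop. Lid panel 150 x 280 x 8 mm.
- monitor_center (a point): Centre, half-way up (35 mm above its base), of the loose round baby monitor camera: white upright cylinder 52 mm in diameter and 70 mm tall with a domed top (straight-sided from 4 to 50 mm up), a dark lens on its -x side (look only) and a mint band near the base; 0.11 to 0.22 kg; z is its upright axis.
- cup: Bystander: blue ceramic cup, 76 mm across the rim, 82 mm tall; origin at the centre of its underside.
- block: Bystander: wooden block, 45 mm cube; origin at the centre of its underside.
- jar: Bystander: white cream jar with peach cap, 60 mm across, 55 mm tall; origin at the centre of its underside.
- lotion: Bystander: white plastic lotion pump bottle, 64 mm across, 171 mm tall; origin at the centre of its underside.
- brush: Bystander: wooden hairbrush, 185 mm long, 26 mm tall, lying near the back of the dresser; origin at the middle of its underside.
- monitor: The same baby monitor camera; origin at the centre of its underside.
Things that resemble listed ones, but are neither listed nor needed, are in the scene too. Leave any pink or red look-alike of the monitor alone.

How it is judged (in metres and radians):
On the way, in this order (a step that is already met when the one before it is completed fails the run):
1. the lid rests on its stop (within 0.1 rad) (value of joint lid above 1.65 rad), for 0.3 s.
2. the camera stands upright on the floor of the empty compartment, released, with the lid still open (x of monitor_center in the frame of camera_bay between -0.046 and 0.046 m and y of monitor_center in the frame of camera_bay between -0.046 and 0.046 m and z of monitor_center in the frame of camera_bay between 0.028 and 0.042 m and angle between monitor_center's own z axis and vertical below 0.12 rad and value of joint lid above 1.4 rad and linear speed of monitor below 0.03 m/s and contact force between the fingers and monitor below 0.3 N), for 0.2 s.
At the end, for the whole second after the job is handed in: The camera stands upright (within 0.12 rad) on the floor of the empty compartment, at rest, and the lid is closed (within 0.05 rad) (x of monitor_center in the frame of camera_bay between -0.046 and 0.046 m and y of monitor_center in the frame of camera_bay between -0.046 and 0.046 m and z of monitor_center in the frame of camera_bay between 0.028 and 0.042 m and angle between monitor_center's own z axis and vertical below 0.12 rad and value of joint lid below 0.05 rad and linear speed of monitor below 0.03 m/s); the robot touches nothing.
It fails at once if the camera is dropped or thrown into the case (faster than 0.5 m/s there) (horizontal distance between monitor_center and camera_bay below 0.06 m and z of monitor_center in the frame of camera_bay below 0.08 m and linear speed of monitor above 0.5 m/s).
It fails at once if the lid is slammed (faster than 2.5 rad/s within 0.25 rad of closed) (value of joint lid below 0.25 rad and velocity of joint lid below -2.5 rad/s).
It fails at once if a bystander is displaced by more than 20 mm or tipped over (distance of any of cup, block, jar, lotion, brush from where it was at the start of the episode above 0.02 m or angle between any of cup, block, jar, lotion's own z axis and vertical above 0.3 rad).
It also fails if it takes over 72 s, if anything falls off the work surface, if the arm or the gripper's body presses on something with over 40 N, if the wrist force passes 120 N, or if a joint passes its speed limit or range.

## Working session

There is one attempt and no reset: what is moved stays moved. The work goes in short steps, Python scripts to look and compute and a tool call to move; the robot and the scene stay as the last step left them, time stands still between calls to the robot, and variables do not carry over. Pictures are saved under pics/ and viewed, and the job is handed in when it is done.

Besides the shell and the picture viewer there is one more tool, called after "Request:" as name([rows], argument=value, ...), one row to a line, values as JSON. carry_out: Moves the arm, as the interface text tells. Its arguments: {"type":"object","properties":{"deltas":{"type":"array"},"newtons":{"type":"number"}},"required":["deltas"]}

```bash
ls; mkdir -p pics; python3 - <<'E'
from cell import bot
import cv2,numpy as np
for n in("side","top"):
    im=bot.capture(n); cv2.imwrite(f"pics/{n}0.png",im[:,:,::-1]); 
    c=bot.camera_info(n); print(n,c)
print(bot.sense())
E
```

```text
pics
side {'fovy': 56.72111894317905, 'cx': 320.9487800836971, 'cy': 199.87636241821332, 'D': array([0.03040852, 0.        , 0.        , 0.        , 0.        ]), 'extrinsics': array([[ 7.46846166e-01, -4.99158881e-01,  4.39387317e-01,
         2.57494962e+02],
       [-6.64923918e-01, -5.70320112e-01,  4.82297785e-01,
        -4.29674239e+02],
       [ 9.84820162e-03, -6.52361388e-01, -7.57844069e-01,
         7.36401671e+02],
       [ 0.00000000e+00,  0.00000000e+00,  0.00000000e+00,
         1.00000000e+00]])}
top {'fovy': 43.803647567047776, 'cx': 323.1650430254573, 'cy': 207.28650737467308, 'D': array([-0.05110166,  0.        ,  0.        ,  0.        ,  0.        ]), 'extrinsics': array([[-8.10743978e-04, -9.96944742e-01,  7.81058497e-02,
         5.36057329e+02],
       [-9.99771885e-01,  2.47509207e-03,  2.12144288e-02,
        -2.27936871e+01],
       [-2.13429324e-02, -7.80708331e-02, -9.96719331e-01,
         1.22222598e+03],
       [ 0.00000000e+00,  0.00000000e+00,  0.00000000e+00,
         1.00000000e+00]])}
{'time_s': 0.1, 'q': array([-1.33586577e+00,  2.64705772e-01,  1.60523086e+00, -6.73325555e-06,
        1.27368366e+00, -3.68996925e-02]), 'dq': array([ 0.00078432,  0.00094899, -0.00228808,  0.00052081, -0.00125874,
        0.00282069]), 'effort': array([-6.03559511e-04, -5.03618896e+01, -3.58069360e+01,  7.30739557e-02,
        2.32833676e-02, -6.50616585e-05]), 'position': array([ 181.08236917, -649.59737152,  237.49720742]), 'tool_rot': array([[ 2.68496348e-01, -9.63280583e-01, -4.78244434e-04],
       [-9.63278570e-01, -2.68496766e-01,  1.97043573e-03],
       [-2.02648956e-03, -6.83721827e-05, -9.99997944e-01]]), 'contact_force': array([ 0.72907729, -0.38796541, -0.34039924]), 'ft_torque': array([ 0.0028125 , -0.03192121, -0.00220882]), 'grip_width': 1.0012820638732187}
```

View pics/side0.png

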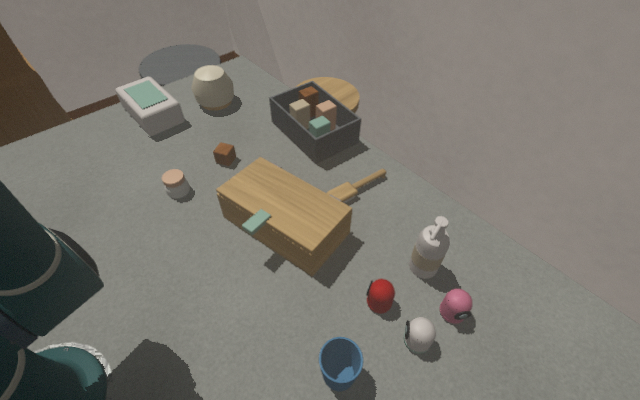

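View pics/top0.png

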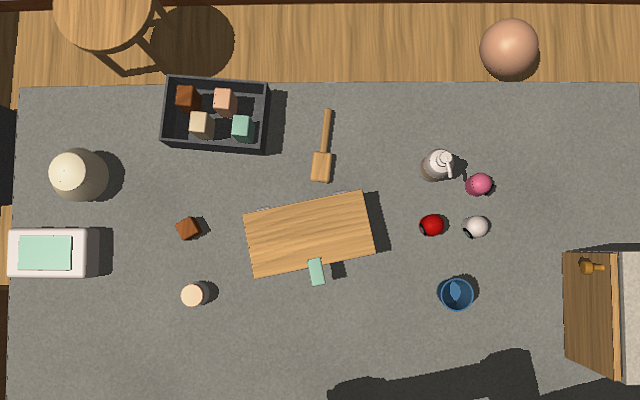

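The top view shows the case lid with corners near (243,214), (362,191), (375,254) and (254,278), and its tab at (316,271). The white camera is at (476,226), with red at (432,225), pink at (480,184), the lotion at (438,165) and the cup at (457,294). In the side view the white camera is at (420,335), red at (381,296) and the tab at (257,221).

```bash
cat > h.py <<'E'
from cell import bot
import cv2,numpy as np
def cam(n):
    c=bot.camera_info(n); f=200/np.tan(np.radians(c["fovy"]/2))
    return np.array([[f,0,c["cx"]],[0,f,c["cy"]],[0,0,1]]),np.array(c["D"]),np.array(c["extrinsics"])
def ray(n,p):
    K,D,E=cam(n); u=cv2.undistortPoints(np.array(p,float).reshape(-1,1,2),K,D)[:,0]
    d=np.c_[u,np.ones(len(u))]@E[:3,:3].T
    return E[:3,3],d/np.linalg.norm(d,axis=1)[:,None]
def onz(n,p,z):
    o,d=ray(n,p); return o+d*((np.asarray(z)-o[2])/d[:,2])[:,None]
def tri(ps,pt):
    o1,a=ray("side",[ps]);o2,b=ray("top",[pt]);a=a[0];b=b[0]
    s=np.linalg.lstsq(np.c_[a,-b],o2-o1,rcond=None)[0]
    p,q=o1+a*s[0],o2+b*s[1]; return (p+q)/2,np.linalg.norm(p-q)
def proj(n,P):
    K,D,E=cam(n);R=E[:3,:3].T
    return cv2.projectPoints(np.array(P,float).reshape(-1,1,3),cv2.Rodrigues(R)[0],-R@E[:3,3],K,D)[0][:,0]
def blob(im,lo,hi,roi):
    x0,y0,x1,y1=roi; hsv=cv2.cvtColor(im,cv2.COLOR_RGB2HSV)
    m=cv2.inRange(hsv,np.array(lo),np.array(hi)); k=np.zeros_like(m);k[y0:y1,x0:x1]=m[y0:y1,x0:x1]
    cs=cv2.findContours(k,cv2.RETR_EXTERNAL,cv2.CHAIN_APPROX_NONE)[0]
    return max(cs,key=cv2.contourArea)
E
python3 - <<'E'
from h import *
T=cv2.imread("pics/top0.png")[:,:,::-1].copy();S=cv2.imread("pics/side0.png")[:,:,::-1].copy()
def info(nm,c):
    r=cv2.minAreaRect(c);m=cv2.moments(c); print(nm,cv2.contourArea(c),"c",np.round([m['m10']/m['m00'],m['m01']/m['m00']],1),"rect",np.round(r[0],1),np.round(r[1],1)); return c
for nm,im,roi in(("tabT",T,(300,250,335,295)),("tabS",S,(235,200,280,240))):
    c=info(nm,blob(im,(60,40,60),(95,255,255),roi)); print(np.round(cv2.boxPoints(cv2.minAreaRect(c)),1).tolist())
c=info("lidT",blob(T,(8,60,120),(25,255,255),(235,185,385,285)))
print(cv2.approxPolyDP(c,6,True)[:,0].tolist())
c=info("lidS",blob(S,(8,60,150),(25,255,255),(210,155,356,275)))
print(cv2.approxPolyDP(c,5,True)[:,0].tolist())
info("wT",blob(T,(0,0,130),(180,50,255),(461,212,492,240)))
info("wS",blob(S,(0,0,120),(180,60,255),(402,315,440,355)))
big=cv2.resize(S[150:360,200:480],None,fx=2.8,fy=2.8,interpolation=cv2.INTER_CUBIC);cv2.imwrite("pics/s_z.png",big[:,:,::-1])
big=cv2.resize(T[130:320,230:520],None,fx=2.7,fy=2.7,interpolation=cv2.INTER_CUBIC);cv2.imwrite("pics/t_z.png",big[:,:,::-1])
E
```

```text
tabT 301.5 c [315.8 271.5] rect [315.8 271.4] [26.3 12.7]
[[307.0, 259.79998779296875], [319.5, 257.29998779296875], [324.6000061035156, 283.1000061035156], [312.1000061035156, 285.6000061035156]]Traceback (most recent call last):
  File "<stdin>", line 6, in <module>
  File "<stdin>", line 4, in info
ZeroDivisionError: float division by zero
```

```bash
cat > m.py <<'E'
from h import *
T=cv2.imread("pics/top0.png")[:,:,::-1].copy();S=cv2.imread("pics/side0.png")[:,:,::-1].copy()
hs=cv2.cvtColor(S,cv2.COLOR_RGB2HSV);ht=cv2.cvtColor(T,cv2.COLOR_RGB2HSV)
print(hs[221,257],hs[335,420],ht[271,316],ht[222,478],hs[200,290],ht[230,310])
def info(nm,c):
    r=cv2.minAreaRect(c);m=cv2.moments(c); print(nm,cv2.contourArea(c),"c",np.round([m['m10']/m['m00'],m['m01']/m['m00']],1),"rect",np.round(r[0],1),np.round(r[1],1),"bb",cv2.boundingRect(c)); return c
for nm,im,roi in(("tabT",T,(300,250,335,295)),("tabS",S,(235,200,280,240))):
    c=info(nm,blob(im,(50,30,60),(95,255,255),roi)); print(np.round(cv2.boxPoints(cv2.minAreaRect(c)),1).tolist())
c=info("lidT",blob(T,(8,60,120),(25,255,255),(235,185,385,285)))
print(cv2.approxPolyDP(c,6,True)[:,0].tolist())
c=info("lidS",blob(S,(8,60,140),(25,255,255),(210,155,356,275)))
print(cv2.approxPolyDP(c,5,True)[:,0].tolist())
info("wT",blob(T,(0,0,150),(180,50,255),(461,212,492,240)))
info("wS",blob(S,(0,0,130),(180,50,255),(402,315,440,358)))
big=cv2.resize(S[150:360,200:480],None,fx=2.8,fy=2.8,interpolation=cv2.INTER_CUBIC);cv2.imwrite("pics/s_z.png",big[:,:,::-1])
big=cv2.resize(T[130:320,230:520],None,fx=2.7,fy=2.7,interpolation=cv2.INTER_CUBIC);cv2.imwrite("pics/t_z.png",big[:,:,::-1])
E
python3 m.py
```

```text
[ 69  36 168] [ 14  19 174] [ 71  45 199] [ 11  32 217] [ 19 102 173] [ 17 126 195]
tabT 315.5 c [315.7 271.7] rect [315.6 271.5] [26.7 13.5] bb (308, 258, 17, 28)
[[306.29998779296875, 259.8999938964844], [319.3999938964844, 257.0], [325.0, 283.1000061035156], [311.79998779296875, 286.0]]
tabS 283.5 c [255.2 220.9] rect [255.5 220.5] [14.1 28.3] bb (242, 210, 28, 24)
[[240.5, 225.5], [260.5, 205.5], [270.5, 215.5], [250.5, 235.5]]
lidT 7911.0 c [308.  233.2] rect [307.9 233.6] [ 66.4 124.6] bb (242, 189, 134, 90)
[[361, 189], [242, 214], [254, 278], [307, 267], [309, 258], [324, 264], [375, 253]]
lidS 6047.0 c [288.5 200.9] rect [289.8 188.6] [124.   81.3] bb (216, 157, 140, 94)
[[216, 189], [253, 213], [262, 208], [272, 216], [267, 222], [311, 250], [351, 208], [338, 200], [355, 191], [355, 182], [325, 193], [259, 157]]
wT 275.5 c [476.1 226. ] rect [476.3 226.3] [19.1 18.4] bb (466, 217, 21, 20)
wS 828.0 c [420.5 329. ] rect [420.5 336. ] [42. 37.] bb (402, 315, 38, 43)
```

View pics/s_z.png

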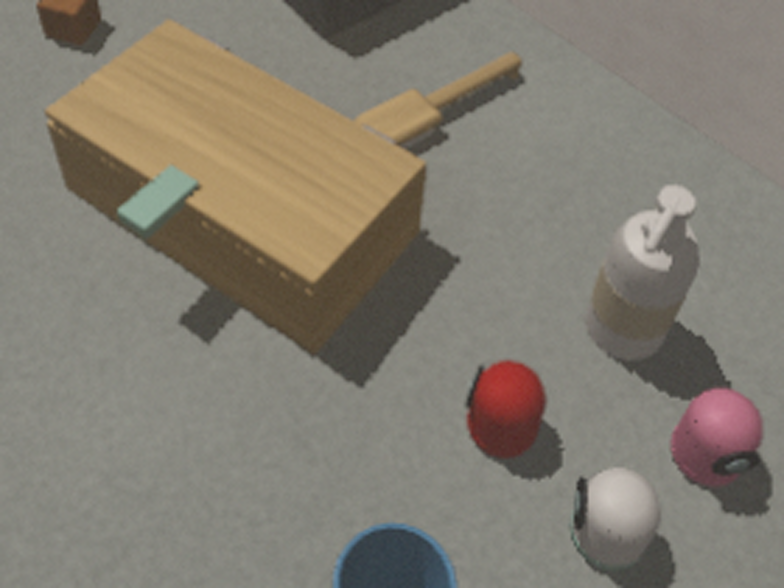

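View pics/t_z.png

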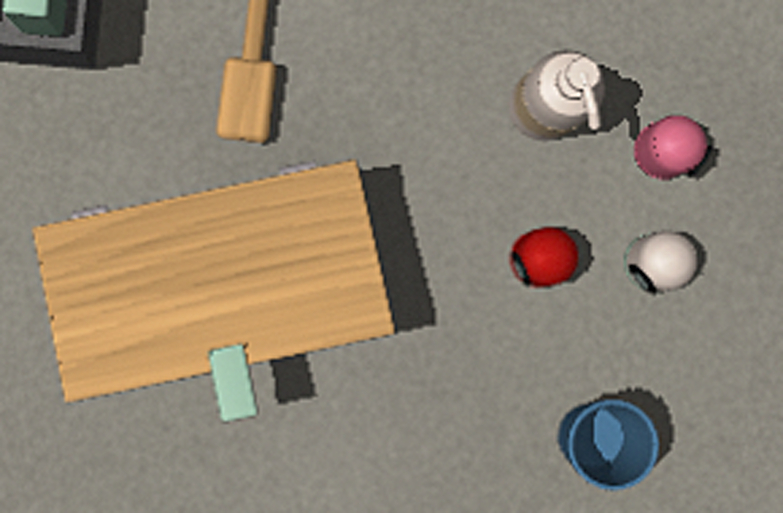

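The zoomed views give clear corners for the lid and tab. Triangulating these together with the objects.

```bash
cat > m2.py <<'E'
from h import *
s=lambda a:(a[0]/2.8+200,a[1]/2.8+150)
t=lambda a:(a[0]/2.7+230,a[1]/2.7+130)
L={}
for k,a,b in[("F-",(318,282),(394,333)),("B-",(425,170),(357,161)),("B+",(170,22),(34,228)),("F+",(47,112),(66,402)),("tab-",(145,230),(256,415)),("tab+",(119,209),(222,421))]:
    p,e=tri(s(a),t(b));L[k]=p;print(k,p.round(1),round(e,1))
for u,v in("F-B-","F+B+"),("x","x"):
    pass
n=np.linalg.norm
print("widths",n(L["F-"]-L["F+"]),n(L["B-"]-L["B+"]),n(L["F-"]-L["B-"]),n(L["F+"]-L["B+"]))
d=(L["F+"]-L["F-"]+L["B+"]-L["B-"])[:2];print("yaw of y axis",np.degrees(np.arctan2(-d[0],d[1])))
tm=(L["tab-"]+L["tab+"])/2;bm=(L["B-"]+L["B+"])/2;fm=(L["F-"]+L["F+"])/2
e=tm-bm;print("tab mid",tm,"len",n(e[:2]),"yaw",np.degrees(np.arctan2(-e[1],-e[0])),"lift deg",np.degrees(np.arctan2(e[2],n(e[:2]))))
# objects: silhouettes in top/side
for nm,ps,pt in[("mon",(420.5,333),(476.5,226)),("red",(507,410),(545,257)),("pink",(718,437),(672,147)),("lotion",(676,198),(582,73))]:
    if nm!="mon":ps,pt=s(ps),t(pt)
    p,e=tri(ps,pt);print(nm,p.round(1),round(e,1))
print("cup rim ctr at z=82",onz("top",[t((614,444))],82).round(1))
E
python3 m2.py
```

```text
F- [ 521.4 -117.8  105. ] 3.3
B- [664.6 -87.6  88.5] 1.6
B+ [608.9 185.3  92.8] 0.7
F+ [464.1 154.9 101.9] 2.5
tab- [453.7  -2.9 111. ] 1.1
tab+ [449.3  24.7 112.9] 1.9
widths 278.7410349169286 278.60246361794356 147.2810955470912 148.26571454927614
yaw of y axis 11.707138257038041
tab mid [451.47826376  10.88009021 111.9381635 ] len 189.14115450983127 yaw 11.57722197344524 lift deg 6.414200372916622
mon [ 582.1 -359.8   42.3] 3.0
red [ 585.7 -257.2   30.9] 0.3
pink [ 683.1 -371.4   33.3] 0.9
lotion [ 725.4 -261.7  170.1] 0.4
cup rim ctr at z=82 [[ 426.4 -302.8   82. ]]
```

```bash
cat > g.py <<'E'
import json,os
from h import *
from scipy.spatial.transform import Rotation as Rn
# commanded pose: pos + yaw (tool x heading, tool z straight down)
YC=np.radians(11.65); H=np.array([637.,49,88])
xc=np.array([np.cos(YC),np.sin(YC),0]);yc=np.array([-np.sin(YC),np.cos(YC),0]);zc=np.array([0,0,1.])
C=H-75*xc-88*zc
def R(yaw): # tool x heading yaw, z down
    x=np.array([np.cos(yaw),np.sin(yaw),0]);z=np.array([0,0,-1.]);return np.c_[x,np.cross(z,x),z]
def tab(th): # grasp point
    return H+178*(-np.cos(th)*xc+np.sin(th)*zc)+7*(np.sin(th)*xc+np.cos(th)*zc)
def load():
    d=json.load(open("cmd.json"));return np.array(d["p"]),d["yaw"]
def save(p,yaw):json.dump({"p":list(map(float,p)),"yaw":float(yaw)},open("cmd.json","w"))
def delta(p,yaw,P,Y):
    R0=R(yaw);d=R0.T@(np.array(P)-p);rz=-((Y-yaw+np.pi)%(2*np.pi)-np.pi);return np.r_[d,rz]
def after(p,yaw,d): # pose after delta (dx,dy,dz,rz)
    return p+R(yaw)@np.array(d[:3]),yaw-d[3]
E
python3 - <<'E'
from g import *
save([181.209,-650.216,238.706],np.arctan2(-.963279,.268496))
p,y=load()
Y=YC-np.pi/2
print("C",C,"bay",C-68.5*yc,"Y",Y)
for th in(0,.08,1.75):print(th,tab(th).round(1))
P=tab(.08);print("above",delta(p,y,P+[0,0,238.7-P[2]],Y).round(3)); print("dz to grasp",238.7-(P[2]-19))
E
```

```text
C [563.54504477  33.85504861   0.        ] bay [577.3774337  -33.23381049   0.        ] Y -1.3674654689375572
0 [462.7  13.1  95. ]
0.08 [463.8  13.3 109.2]
1.75 [674.8  56.8 261.9]
above [-5.63269e+02 -4.50335e+02  6.00000e-03  6.90000e-02]
dz to grasp 148.4975725293689
```

Request:
carry_out([
  {"hand":100,"dx":-50,"dy":-40,"dz":0},
  {"hand":100,"dx":-95,"dy":-76,"dz":0},
  {"hand":100,"dx":-140,"dy":-112,"dz":0},
  {"hand":100,"dx":-185,"dy":-148,"dz":0,"rz":0.02},
  {"hand":100,"dx":-230,"dy":-184,"dz":0,"rz":0.03},
  {"hand":100,"dx":-275,"dy":-220,"dz":0,"rz":0.04},
  {"hand":100,"dx":-320,"dy":-256,"dz":0,"rz":0.05},
  {"hand":100,"dx":-365,"dy":-292,"dz":0,"rz":0.06},
  {"hand":100,"dx":-410,"dy":-328,"dz":0,"rz":0.069},
  {"hand":100,"dx":-455,"dy":-364,"dz":0,"rz":0.069},
  {"hand":100,"dx":-500,"dy":-400,"dz":0,"rz":0.069},
  {"hand":100,"dx":-540,"dy":-432,"dz":0,"rz":0.069},
])

```text
$.deltas[0]: bad value
```

Request:
carry_out([
  {"hand":100,"dx":-50,"dy":-40,"dz":0,"rx":0,"ry":0,"rz":0},
  {"hand":100,"dx":-95,"dy":-76,"dz":0,"rx":0,"ry":0,"rz":0.01},
  {"hand":100,"dx":-140,"dy":-112,"dz":0,"rx":0,"ry":0,"rz":0.02},
  {"hand":100,"dx":-185,"dy":-148,"dz":0,"rx":0,"ry":0,"rz":0.02},
  {"hand":100,"dx":-230,"dy":-184,"dz":0,"rx":0,"ry":0,"rz":0.03},
  {"hand":100,"dx":-275,"dy":-220,"dz":0,"rx":0,"ry":0,"rz":0.04},
  {"hand":100,"dx":-320,"dy":-256,"dz":0,"rx":0,"ry":0,"rz":0.05},
  {"hand":100,"dx":-365,"dy":-292,"dz":0,"rx":0,"ry":0,"rz":0.06},
  {"hand":100,"dx":-410,"dy":-328,"dz":0,"rx":0,"ry":0,"rz":0.069},
  {"hand":100,"dx":-455,"dy":-364,"dz":0,"rx":0,"ry":0,"rz":0.069},
  {"hand":100,"dx":-510,"dy":-408,"dz":0,"rx":0,"ry":0,"rz":0.069},
  {"hand":100,"dx":-563,"dy":-450,"dz":0,"rx":0,"ry":0,"rz":0.069},
], newtons=15)

```text
time_s: 1.6
position: [458.7, 2.8, 238.6]
tool_rot: [[0.201, -0.98, 0.0], [-0.98, -0.201, -0.0], [0.0, -0.0, -1.0]]
contact_force: [0.8, -0.3, 0.7]
grip_width: 1.0
```

Request:
carry_out([
  {"hand":100,"dx":0,"dy":0,"dz":0,"rx":0,"ry":0,"rz":0},
  {"hand":100,"dx":0,"dy":0,"dz":35,"rx":0,"ry":0,"rz":0},
  {"hand":70,"dx":0,"dy":0,"dz":70,"rx":0,"ry":0,"rz":0},
  {"hand":70,"dx":0,"dy":0,"dz":100,"rx":0,"ry":0,"rz":0},
  {"hand":70,"dx":0,"dy":0,"dz":110,"rx":0,"ry":0,"rz":0},
])

```text
time_s: 2.22
position: [456.2, -0.0, 126.4]
tool_rot: [[0.2, -0.98, -0.005], [-0.98, -0.2, -0.0], [-0.001, 0.005, -1.0]]
contact_force: [0.5, -0.0, 0.1]
grip_width: 0.707
```

```bash
python3 - <<'E'
from g import *
p,y=load(); p,y=after(p,y,(-563,-450,0,.069)); p,y=after(p,y,(0,0,110,0)); save(p,y); print(p,y)
for n in("side","top"):
    im=bot.capture(n)[:,:,::-1]; r=im[130:290,190:390] if n=="side" else im[170:330,230:430]
    cv2.imwrite(f"pics/{n}1.png",cv2.resize(r,None,fx=3,fy=3,interpolation=cv2.INTER_CUBIC))
s=bot.sense();print(s["position"],s["grip_width"],s["contact_force"])
E
```

```text
[463.52179127  12.93442629 128.706     ] -1.3679644836072011
[4.57316722e+02 1.63918532e-01 1.27703000e+02] 0.7016640554826463 [ 0.39348856 -0.00273575  0.97622221]
```

View pics/side1.png

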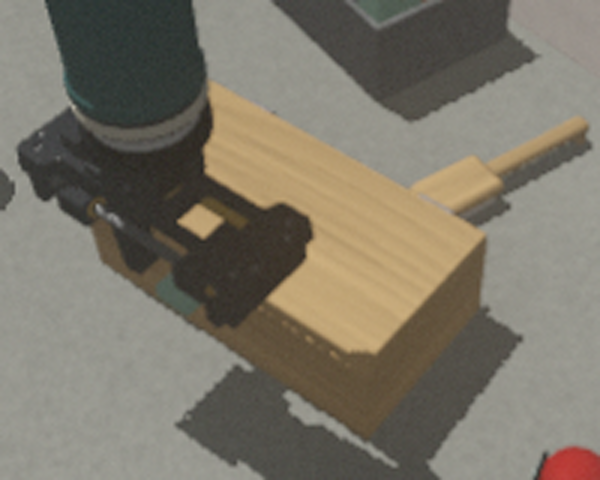

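View pics/top1.png

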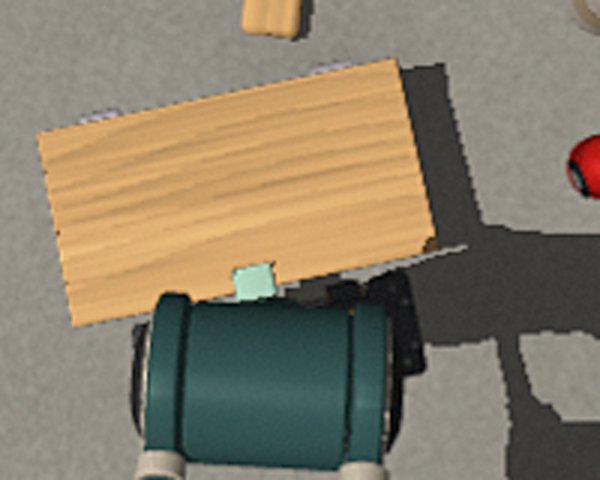

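The last move was rate-limited and stopped short (TCP at 457, 0), so from here I'll take the measured pose as the reference.

```bash
cat >> g.py <<'E'
def cur():
    s=bot.sense();r=s["tool_rot"];return s["position"],np.arctan2(r[1,0],r[0,0])
E
python3 - <<'E'
from g import *
p,y=cur();P=tab(.08)-[0,0,19];print(p,delta(p,y,P,YC-np.pi/2).round(3))
E
```

```text
[4.57316722e+02 1.63918532e-01 1.27703000e+02] [-1.1560e+01 -8.9540e+00  3.7501e+01 -2.0000e-03]
```

Request:
carry_out([
  {"hand":70,"dx":-11.5,"dy":-9,"dz":10,"rx":0,"ry":0,"rz":0},
  {"hand":70,"dx":-11.5,"dy":-9,"dz":37,"rx":0,"ry":0,"rz":0},
  {"hand":70,"dx":-11.5,"dy":-9,"dz":37,"rx":0,"ry":0,"rz":0},
  {"hand":20,"dx":-11.5,"dy":-9,"dz":37,"rx":0,"ry":0,"rz":0},
  {"hand":20,"dx":-11.5,"dy":-9,"dz":37,"rx":0,"ry":0,"rz":0},
  {"hand":20,"dx":-11.5,"dy":-9,"dz":37,"rx":0,"ry":0,"rz":0},
  {"hand":20,"dx":-11.5,"dy":-9,"dz":37,"rx":0,"ry":0,"rz":0},
], newtons=15)

```text
time_s: 3.2
position: [465.4, 14.9, 92.3]
tool_rot: [[0.2, -0.98, 0.001], [-0.98, -0.2, 0.002], [-0.002, -0.001, -1.0]]
contact_force: [-0.6, 4.9, 0.3]
grip_width: 0.335
```

```bash
python3 - <<'E'
from g import *
p,y=cur();s=bot.sense();print(p,y,s["grip_width"]*88,s["contact_force"],s["ft_torque"])
th0=.08;g0=tab(th0)
# offset keep grasp: move arc relative, rows
for th in np.linspace(th0,1.76,25):
    P=p+tab(th)-g0; print(round(th,2),delta(p,y,P,y).round(1))
E
```

```text
[465.37941829  14.85007817  92.27256402] -1.3689459635882582 29.490628824449825 [-0.56352227  4.85044532  0.34862517] [ 0.81671579 -0.04427253  0.01123758]
0.08 [ 0.  0.  0. -0.]
0.15 [ -0.   -1.9 -12.3  -0. ]
0.22 [ -0.   -4.7 -24.5  -0. ]
0.29 [ -0.   -8.3 -36.4  -0. ]
0.36 [ -0.  -12.7 -48.1  -0. ]
0.43 [ -0.  -18.  -59.4  -0. ]
0.5 [ -0.  -24.  -70.3  -0. ]
0.57 [ -0.  -30.8 -80.7  -0. ]
0.64 [ -0.1 -38.3 -90.7  -0. ]
0.71 [-1.000e-01 -4.640e+01 -1.001e+02 -0.000e+00]
0.78 [-1.00e-01 -5.53e+01 -1.09e+02 -0.00e+00]
0.85 [-1.000e-01 -6.470e+01 -1.171e+02 -0.000e+00]
0.92 [-1.000e-01 -7.460e+01 -1.247e+02 -0.000e+00]
0.99 [-1.000e-01 -8.510e+01 -1.315e+02 -0.000e+00]
1.06 [-1.000e-01 -9.600e+01 -1.375e+02 -0.000e+00]
1.13 [  -0.2 -107.3 -142.8   -0. ]
1.2 [  -0.2 -118.9 -147.2   -0. ]
1.27 [  -0.2 -130.8 -150.9   -0. ]
1.34 [  -0.2 -143.  -153.7   -0. ]
1.41 [  -0.2 -155.3 -155.6   -0. ]
1.48 [  -0.2 -167.7 -156.7   -0. ]
1.55 [  -0.3 -180.2 -156.9   -0. ]
1.62 [  -0.3 -192.6 -156.2   -0. ]
1.69 [  -0.3 -205.  -154.7   -0. ]
1.76 [  -0.3 -217.2 -152.3   -0. ]
```

Tab gripped (29.5 mm opening). First half of the arc.

Request:
carry_out([
  {"hand":20,"dx":0,"dy":-1.9,"dz":-12,"rx":0,"ry":0,"rz":0},
  {"hand":20,"dx":0,"dy":-4.7,"dz":-24.5,"rx":0,"ry":0,"rz":0},
  {"hand":20,"dx":0,"dy":-8.3,"dz":-36.5,"rx":0,"ry":0,"rz":0},
  {"hand":20,"dx":0,"dy":-12.7,"dz":-48,"rx":0,"ry":0,"rz":0},
  {"hand":20,"dx":0,"dy":-18,"dz":-59.5,"rx":0,"ry":0,"rz":0},
  {"hand":20,"dx":0,"dy":-24,"dz":-70.5,"rx":0,"ry":0,"rz":0},
  {"hand":20,"dx":0,"dy":-31,"dz":-81,"rx":0,"ry":0,"rz":0},
  {"hand":20,"dx":0,"dy":-38.5,"dz":-91,"rx":0,"ry":0,"rz":0},
  {"hand":20,"dx":0,"dy":-46.5,"dz":-100,"rx":0,"ry":0,"rz":0},
  {"hand":20,"dx":0,"dy":-55.5,"dz":-109,"rx":0,"ry":0,"rz":0},
  {"hand":20,"dx":0,"dy":-64.7,"dz":-117,"rx":0,"ry":0,"rz":0},
  {"hand":20,"dx":0,"dy":-64.7,"dz":-117,"rx":0,"ry":0,"rz":0},
])

```text
time_s: 4.7
position: [527.3, 27.8, 210.3]
tool_rot: [[0.201, -0.979, -0.003], [-0.979, -0.201, 0.001], [-0.002, 0.003, -1.0]]
contact_force: [-6.8, 5.0, 6.1]
grip_width: 0.341
```

```bash
python3 - <<'E'
from g import *
p,y=cur();s=bot.sense();print(p,y,s["grip_width"]*88,s["contact_force"],s["ft_torque"])
for n in("side","top"):
    im=bot.capture(n)[:,:,::-1]; cv2.imwrite(f"pics/{n}2.png",im)
E
```

```text
[527.33813806  27.79765126 210.33336595] -1.3679233455484923 29.992905208462584 [-6.81490263  4.9808502   6.08666186] [0.76873831 1.16583983 0.0353052 ]
```

View pics/side2.png

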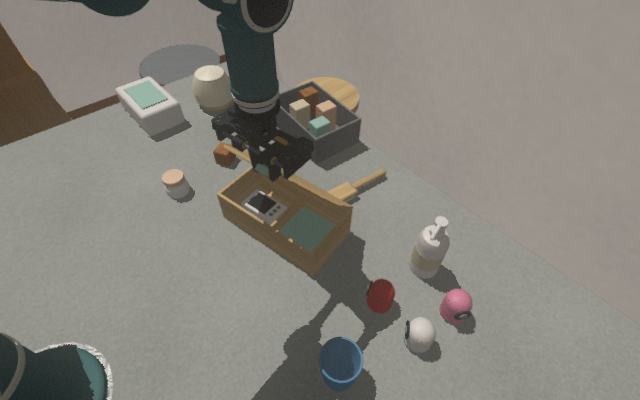

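```bash
python3 - <<'E'
from g import *
p,y=cur();g=p+[0,0,19]-H;a=g@xc;z=g[2];r=np.hypot(a,z);t0=np.arctan2(z,-a);print(r,t0-.039, g@yc)
for t in np.linspace(t0,1.77+.039,13):
    P=H+r*(-np.cos(t)*xc+np.sin(t)*zc)-[0,0,19];P=P+yc*((p-H)@yc);print(round(t-.039,2),delta(p,y,P,y).round(1))
E
```

```text
180.15448653191288 0.8628735957350817 1.3646916316064088
0.86 [-0. -0.  0. -0.]
0.94 [ -0. -11.  -8.  -0.]
1.01 [ -0.  -22.6 -15.2  -0. ]
1.09 [ -0.  -34.6 -21.5  -0. ]
1.17 [ -0.  -47.2 -26.9  -0. ]
1.24 [ -0.  -60.  -31.3  -0. ]
1.32 [ -0.  -73.2 -34.7  -0. ]
1.39 [ -0.  -86.6 -37.1  -0. ]
1.47 [-1.000e-01 -1.002e+02 -3.850e+01 -0.000e+00]
1.54 [-1.000e-01 -1.138e+02 -3.880e+01 -0.000e+00]
1.62 [-1.000e-01 -1.274e+02 -3.810e+01 -0.000e+00]
1.69 [-1.000e-01 -1.409e+02 -3.640e+01 -0.000e+00]
1.77 [-1.000e-01 -1.542e+02 -3.370e+01 -0.000e+00]
```

Request:
carry_out([
  {"hand":20,"dx":0,"dy":-11,"dz":-8,"rx":0,"ry":0,"rz":0},
  {"hand":20,"dx":0,"dy":-22,"dz":-15.5,"rx":0,"ry":0,"rz":0},
  {"hand":20,"dx":0,"dy":-34,"dz":-22,"rx":0,"ry":0,"rz":0},
  {"hand":20,"dx":0,"dy":-46.5,"dz":-27.5,"rx":0,"ry":0,"rz":0},
  {"hand":20,"dx":0,"dy":-59.5,"dz":-32,"rx":0,"ry":0,"rz":0},
  {"hand":20,"dx":0,"dy":-73,"dz":-35.5,"rx":0,"ry":0,"rz":0},
  {"hand":20,"dx":0,"dy":-86.5,"dz":-38,"rx":0,"ry":0,"rz":0},
  {"hand":20,"dx":0,"dy":-100,"dz":-39.5,"rx":0,"ry":0,"rz":0},
  {"hand":20,"dx":0,"dy":-114,"dz":-40,"rx":0,"ry":0,"rz":0},
  {"hand":20,"dx":0,"dy":-127,"dz":-39,"rx":0,"ry":0,"rz":0},
  {"hand":20,"dx":0,"dy":-141,"dz":-37.5,"rx":0,"ry":0,"rz":0},
  {"hand":20,"dx":0,"dy":-152,"dz":-35,"rx":0,"ry":0,"rz":0},
])

```text
time_s: 6.3
position: [677.9, 59.2, 246.3]
tool_rot: [[0.202, -0.979, 0.001], [-0.979, -0.202, 0.002], [-0.002, -0.002, -1.0]]
contact_force: [-2.6, 6.6, 5.1]
grip_width: 0.341
```

```bash
python3 - <<'E'
from g import *
p,y=cur();s=bot.sense();print(p,y,s["grip_width"]*88,s["contact_force"],s["ft_torque"])
g=p+[0,0,19]-H;print("th",np.arctan2(g[2],-(g@xc))-.039,np.hypot(g[2],g@xc))
for n in("side","top"):
    im=bot.capture(n)[:,:,::-1]; cv2.imwrite(f"pics/{n}3.png",im)
E
```

```text
[677.91982467  59.18976768 246.25813652] -1.367670756635179 29.984826530704517 [-2.62936861  6.58639571  5.11939795] [0.89430228 0.57390484 0.01143415]
th 1.765166721315373 182.1970443426301
```

View pics/side3.png

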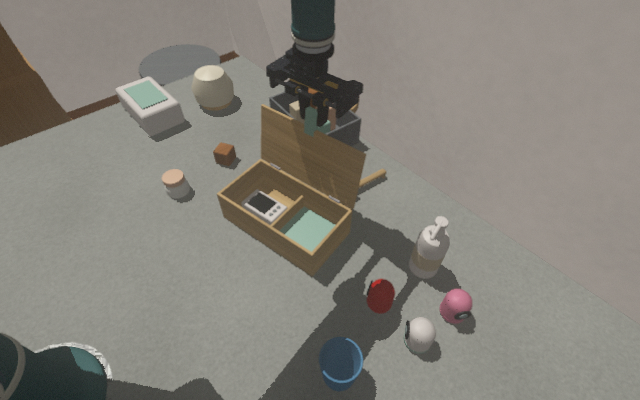

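The lid stands open with the tab at (311,118). Nudging it onto the stop to confirm.

Request:
carry_out([
  {"hand":20,"dx":0,"dy":-3,"dz":0.5,"rx":0,"ry":0,"rz":0},
  {"hand":20,"dx":0,"dy":-6,"dz":1,"rx":0,"ry":0,"rz":0},
  {"hand":20,"dx":0,"dy":-6,"dz":1,"rx":0,"ry":0,"rz":0},
  {"hand":20,"dx":0,"dy":-6,"dz":1,"rx":0,"ry":0,"rz":0},
])

```text
time_s: 6.9
position: [680.1, 59.6, 245.7]
tool_rot: [[0.202, -0.979, -0.006], [-0.979, -0.202, 0.001], [-0.002, 0.006, -1.0]]
contact_force: [-14.0, 3.4, 11.2]
grip_width: 0.337
```

Force built up to 14 N after only 2 mm, so the lid is on the stop. Release and rise; then refine the camera position.

Request:
carry_out([
  {"hand":20,"dx":0,"dy":3,"dz":-0.5,"rx":0,"ry":0,"rz":0},
  {"hand":70,"dx":0,"dy":3,"dz":-0.5,"rx":0,"ry":0,"rz":0},
  {"hand":70,"dx":0,"dy":3,"dz":-0.5,"rx":0,"ry":0,"rz":0},
  {"hand":70,"dx":0,"dy":3,"dz":-0.5,"rx":0,"ry":0,"rz":0},
  {"hand":70,"dx":0,"dy":3,"dz":-30,"rx":0,"ry":0,"rz":0},
  {"hand":70,"dx":0,"dy":3,"dz":-60,"rx":0,"ry":0,"rz":0},
  {"hand":70,"dx":0,"dy":3,"dz":-60,"rx":0,"ry":0,"rz":0},
])

```text
time_s: 7.78
position: [681.9, 57.9, 306.0]
tool_rot: [[0.201, -0.98, 0.006], [-0.98, -0.201, -0.0], [0.001, -0.006, -1.0]]
contact_force: [-0.5, 0.6, 0.3]
grip_width: 0.699
```

```bash
cat > mon.py <<'E'
from g import *
M=np.array([582.,-360,0])
S=bot.capture("side");T=bot.capture("top")
cv2.imwrite("pics/side4.png",S[:,:,::-1])
print(bot.sense()["q"].round(3),cur(),bot.sense()["grip_width"])
a=np.linspace(0,2*np.pi,60)
def sil(n,M):
    pts=[np.c_[M[0]+r*np.cos(a),M[1]+r*np.sin(a),0*a+z] for r,z in((26,4),(26,50),(24,58),(20,63),(13,68),(4,70))]
    q=np.vstack([proj(n,x) for x in pts]);return cv2.convexHull(q.astype(np.float32))
for n,im,(x0,y0,x1,y1) in(("side",S,(390,305,455,365)),("top",T,(450,205,500,250))):
    h=sil(n,M)[:,0];print(n,"expected bbox",h.min(0).round(1),h.max(0).round(1))
    f=8;r=cv2.resize(im[y0:y1,x0:x1],None,fx=f,fy=f,interpolation=cv2.INTER_CUBIC)[:,:,::-1].copy()
    cv2.polylines(r,[np.int32((h-[x0,y0]+.5)*f)],True,(0,255,0),1);cv2.imwrite(f"pics/mon_{n}.png",r)
E
python3 mon.py
```

```text
[ 0.049  0.249  1.508 -0.     1.386  1.417] (array([680.09679242,  57.97681477, 301.98438314]), np.float64(-1.368205990057191)) 0.7002396689972632
side expected bbox [403.8 317.3] [436.5 354.4]
top expected bbox [461.1 215.3] [488.2 237.7]
```

View pics/mon_side.png

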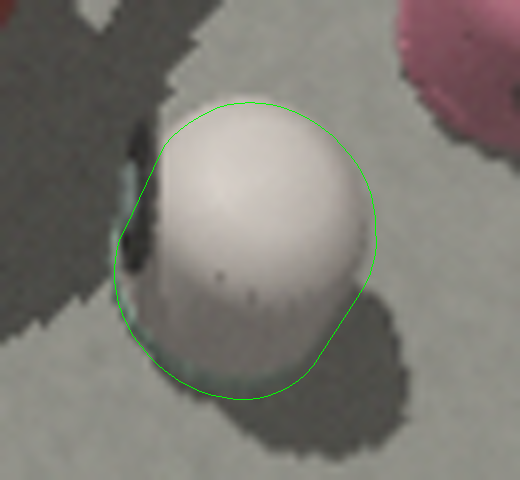

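View pics/mon_top.png

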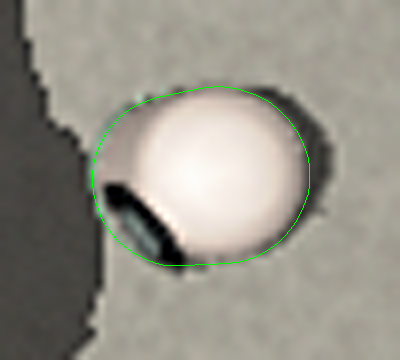

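View pics/side4.png

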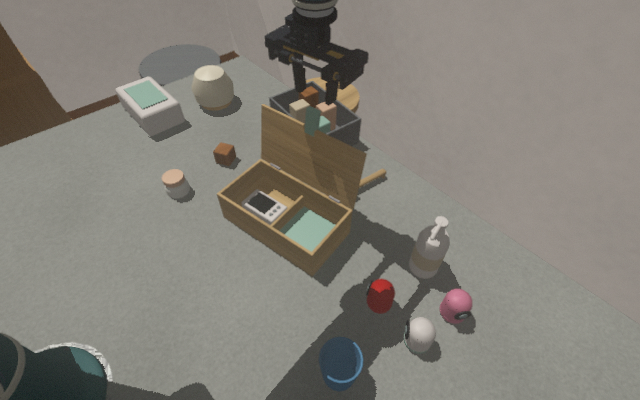

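```bash
python3 - <<'E'
from g import *
p,y=cur();print(p,y,delta(p,y,[582,-360,170],np.radians(-140)).round(3))
E
```

```text
[680.09679242  57.97681477 301.98438314] -1.368205990057191 [389.691 180.191 131.984   1.075]
```

Request:
carry_out([
  {"hand":95,"dx":20,"dy":9,"dz":0,"rx":0,"ry":0,"rz":0.08},
  {"hand":95,"dx":56,"dy":26,"dz":0,"rx":0,"ry":0,"rz":0.2},
  {"hand":95,"dx":94,"dy":43,"dz":10,"rx":0,"ry":0,"rz":0.32},
  {"hand":95,"dx":132,"dy":61,"dz":20,"rx":0,"ry":0,"rz":0.44},
  {"hand":95,"dx":170,"dy":79,"dz":30,"rx":0,"ry":0,"rz":0.56},
  {"hand":95,"dx":208,"dy":96,"dz":40,"rx":0,"ry":0,"rz":0.68},
  {"hand":95,"dx":246,"dy":114,"dz":55,"rx":0,"ry":0,"rz":0.8},
  {"hand":95,"dx":284,"dy":131,"dz":70,"rx":0,"ry":0,"rz":0.92},
  {"hand":95,"dx":322,"dy":149,"dz":90,"rx":0,"ry":0,"rz":1.02},
  {"hand":95,"dx":358,"dy":165,"dz":110,"rx":0,"ry":0,"rz":1.075},
  {"hand":95,"dx":389.7,"dy":180.2,"dz":132,"rx":0,"ry":0,"rz":1.075},
  {"hand":95,"dx":389.7,"dy":180.2,"dz":132,"rx":0,"ry":0,"rz":1.075},
])

```text
time_s: 9.38
position: [578.6, -360.5, 165.4]
tool_rot: [[-0.768, -0.641, -0.007], [-0.641, 0.768, 0.004], [0.003, 0.008, -1.0]]
contact_force: [-0.1, 0.4, 1.0]
grip_width: 0.95
```

```bash
python3 - <<'E'
from g import *
T=bot.capture("top");S=bot.capture("side")
cv2.imwrite("pics/side5.png",S[:,:,::-1])
p,y=cur();print(p,y,bot.sense()["tool_rot"].round(3),delta(p,y,[582,-360,23],np.radians(-140)).round(3))
E
```

```text
[ 581.09640655 -359.09546129  168.64372245] -2.443957787055737 [[-0.766 -0.642 -0.003]
 [-0.642  0.766  0.002]
 [ 0.001  0.004 -1.   ]] [-1.11000e-01 -1.27400e+00  1.45644e+02 -0.00000e+00]
```

View pics/side5.png

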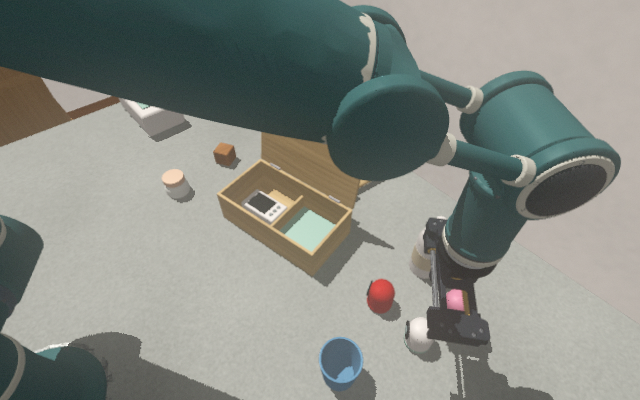

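The gripper is above the white camera at (420,335). Next, descend in two stages.

Request:
carry_out([
  {"hand":95,"dx":0,"dy":-1,"dz":30,"rx":0,"ry":0,"rz":0},
  {"hand":95,"dx":0,"dy":-1,"dz":60,"rx":0,"ry":0,"rz":0},
  {"hand":95,"dx":0,"dy":-1,"dz":85,"rx":0,"ry":0,"rz":0},
  {"hand":95,"dx":0,"dy":-1,"dz":100,"rx":0,"ry":0,"rz":0},
  {"hand":95,"dx":0,"dy":-1,"dz":112,"rx":0,"ry":0,"rz":0},
  {"hand":95,"dx":0,"dy":-1,"dz":124,"rx":0,"ry":0,"rz":0},
  {"hand":95,"dx":0,"dy":-1,"dz":134,"rx":0,"ry":0,"rz":0},
  {"hand":95,"dx":0,"dy":-1,"dz":142,"rx":0,"ry":0,"rz":0},
  {"hand":95,"dx":0,"dy":-1,"dz":145,"rx":0,"ry":0,"rz":0},
  {"hand":95,"dx":0,"dy":-1,"dz":145,"rx":0,"ry":0,"rz":0},
])

```text
time_s: 10.72
position: [582.7, -360.6, 25.6]
tool_rot: [[-0.766, -0.643, -0.0], [-0.643, 0.766, 0.0], [0.0, 0.0, -1.0]]
contact_force: [0.6, 0.3, 0.1]
grip_width: 0.949
```

Request:
carry_out([
  {"hand":75,"dx":0,"dy":0,"dz":0,"rx":0,"ry":0,"rz":0},
  {"hand":50,"dx":0,"dy":0,"dz":0,"rx":0,"ry":0,"rz":0},
  {"hand":50,"dx":0,"dy":0,"dz":0,"rx":0,"ry":0,"rz":0},
  {"hand":50,"dx":0,"dy":0,"dz":0,"rx":0,"ry":0,"rz":0},
  {"hand":50,"dx":0,"dy":0,"dz":0,"rx":0,"ry":0,"rz":0},
], newtons=15)

```text
time_s: 11.35
position: [583.0, -360.6, 26.0]
tool_rot: [[-0.766, -0.643, 0.0], [-0.643, 0.766, -0.0], [-0.0, -0.0, -1.0]]
contact_force: [-0.3, -0.1, 0.9]
grip_width: 0.583
```

Held at 51.3 mm, as expected. Lift.

Request:
carry_out([
  {"hand":50,"dx":0,"dy":0,"dz":-5,"rx":0,"ry":0,"rz":0},
  {"hand":50,"dx":0,"dy":0,"dz":-20,"rx":0,"ry":0,"rz":0},
  {"hand":50,"dx":0,"dy":0,"dz":-45,"rx":0,"ry":0,"rz":0},
  {"hand":50,"dx":0,"dy":0,"dz":-75,"rx":0,"ry":0,"rz":0},
  {"hand":50,"dx":0,"dy":0,"dz":-105,"rx":0,"ry":0,"rz":0},
  {"hand":50,"dx":0,"dy":0,"dz":-130,"rx":0,"ry":0,"rz":0},
  {"hand":50,"dx":0,"dy":0,"dz":-145,"rx":0,"ry":0,"rz":0},
  {"hand":50,"dx":0,"dy":0,"dz":-150,"rx":0,"ry":0,"rz":0},
  {"hand":50,"dx":0,"dy":0,"dz":-150,"rx":0,"ry":0,"rz":0},
])

```text
time_s: 12.48
position: [582.6, -360.4, 175.4]
tool_rot: [[-0.766, -0.643, -0.0], [-0.643, 0.766, 0.0], [0.0, 0.0, -1.0]]
contact_force: [0.6, 0.1, -2.0]
grip_width: 0.584
```

```bash
python3 - <<'E'
from g import *
S=bot.capture("side");cv2.imwrite("pics/side6.png",S[:,:,::-1])
p,y=cur();s=bot.sense();print(p,y,s["grip_width"],s["contact_force"])
bay=C-68.5*yc-2*xc
print(bay,delta(p,y,[bay[0],bay[1],p[2]],YC-np.pi/2).round(3))
E
```

```text
[ 582.25858415 -360.20267403  174.65529752] -2.443033903238196 0.584232260575164 [ 0.04950949  0.21118829 -1.91051541]
[575.4186349  -33.63767586   0.        ] [-204.781  254.473    0.      -1.076]
```

View pics/side6.png

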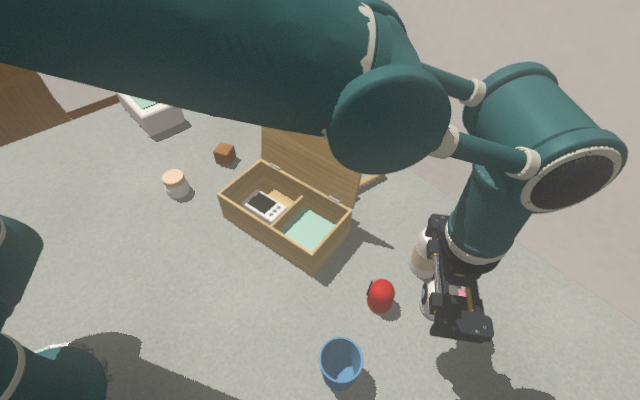

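Request:
carry_out([
  {"hand":50,"dx":-10,"dy":12,"dz":0,"rx":0,"ry":0,"rz":-0.05},
  {"hand":50,"dx":-27,"dy":34,"dz":0,"rx":0,"ry":0,"rz":-0.15},
  {"hand":50,"dx":-47,"dy":59,"dz":0,"rx":0,"ry":0,"rz":-0.27},
  {"hand":50,"dx":-69,"dy":86,"dz":0,"rx":0,"ry":0,"rz":-0.4},
  {"hand":50,"dx":-91,"dy":113,"dz":0,"rx":0,"ry":0,"rz":-0.53},
  {"hand":50,"dx":-113,"dy":140,"dz":0,"rx":0,"ry":0,"rz":-0.66},
  {"hand":50,"dx":-135,"dy":168,"dz":0,"rx":0,"ry":0,"rz":-0.79},
  {"hand":50,"dx":-157,"dy":195,"dz":0,"rx":0,"ry":0,"rz":-0.92},
  {"hand":50,"dx":-178,"dy":221,"dz":0,"rx":0,"ry":0,"rz":-1.02},
  {"hand":50,"dx":-195,"dy":242,"dz":0,"rx":0,"ry":0,"rz":-1.076},
  {"hand":50,"dx":-205,"dy":254.5,"dz":0,"rx":0,"ry":0,"rz":-1.076},
  {"hand":50,"dx":-205,"dy":254.5,"dz":0,"rx":0,"ry":0,"rz":-1.076},
])

```text
time_s: 14.02
position: [575.6, -32.7, 175.2]
tool_rot: [[0.204, -0.979, -0.001], [-0.979, -0.204, -0.0], [-0.0, 0.001, -1.0]]
contact_force: [0.1, 0.3, -1.2]
grip_width: 0.583
```

```bash
python3 - <<'E'
from g import *
S=bot.capture("side");T=bot.capture("top")
p,y=cur();s=bot.sense();print(p,y,s["grip_width"],s["contact_force"])
rim=lambda lx,ly,z:C+lx*xc+ly*yc+[0,0,z]
for n,im in(("side",S),("top",T)):
    o=im[:,:,::-1].copy()
    for pts in([rim(a,b,88) for a,b in((-75,-140),(75,-140),(75,140),(-75,140))],[rim(a,b,8) for a,b in((-69,-134),(69,-134),(69,-3),(-69,-3))]):
        cv2.polylines(o,[np.int32(proj(n,pts).round())],True,(0,0,255),1)
    r=o[140:290,200:400] if n=="side" else o[160:310,220:420]
    cv2.imwrite(f"pics/{n}7.png",cv2.resize(r,None,fx=3.5,fy=3.5))
E
```

```text
[575.95136361 -34.13881294 175.46875262] -1.3668739162180974 0.5876671560326725 [-0.72108558 -0.36349525 -0.80455908]
```

View pics/side7.png

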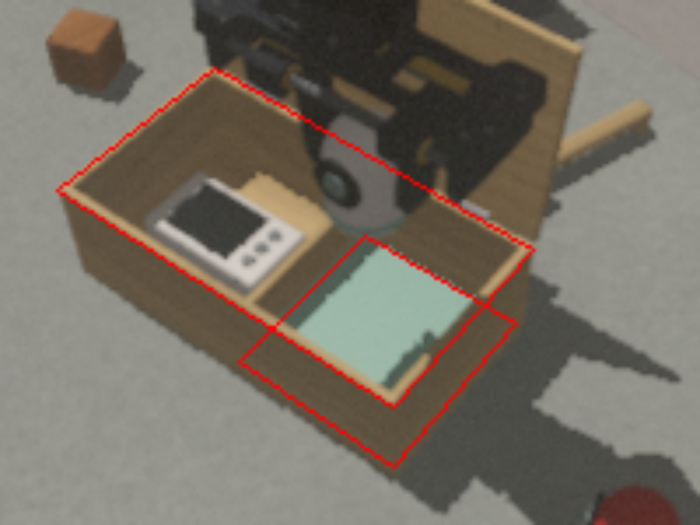

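View pics/top7.png

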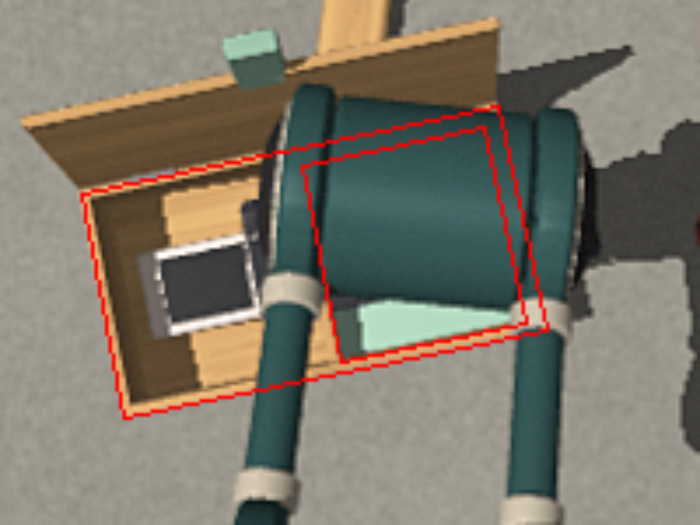

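The overlaid rim and floor outlines match the case to about a pixel in both views. Lowering the camera.

Request:
carry_out([
  {"hand":50,"dx":0,"dy":0,"dz":12,"rx":0,"ry":0,"rz":0},
  {"hand":50,"dx":0,"dy":0,"dz":30,"rx":0,"ry":0,"rz":0},
  {"hand":50,"dx":0,"dy":0,"dz":48,"rx":0,"ry":0,"rz":0},
  {"hand":50,"dx":0,"dy":0,"dz":66,"rx":0,"ry":0,"rz":0},
  {"hand":50,"dx":0,"dy":0,"dz":84,"rx":0,"ry":0,"rz":0},
  {"hand":50,"dx":0,"dy":0,"dz":100,"rx":0,"ry":0,"rz":0},
  {"hand":50,"dx":0,"dy":0,"dz":114,"rx":0,"ry":0,"rz":0},
  {"hand":50,"dx":0,"dy":0,"dz":125,"rx":0,"ry":0,"rz":0},
  {"hand":50,"dx":0,"dy":0,"dz":132,"rx":0,"ry":0,"rz":0},
  {"hand":50,"dx":0,"dy":0,"dz":135,"rx":0,"ry":0,"rz":0},
  {"hand":50,"dx":0,"dy":0,"dz":137,"rx":0,"ry":0,"rz":0},
  {"hand":50,"dx":0,"dy":0,"dz":137,"rx":0,"ry":0,"rz":0},
])

```text
time_s: 15.62
position: [576.3, -33.8, 39.0]
tool_rot: [[0.202, -0.979, 0.001], [-0.979, -0.202, -0.0], [0.0, -0.0, -1.0]]
contact_force: [-0.6, -0.1, -1.6]
grip_width: 0.583
```

Request:
carry_out([
  {"hand":50,"dx":0,"dy":0,"dz":1,"rx":0,"ry":0,"rz":0},
  {"hand":50,"dx":0,"dy":0,"dz":2,"rx":0,"ry":0,"rz":0},
  {"hand":50,"dx":0,"dy":0,"dz":3,"rx":0,"ry":0,"rz":0},
  {"hand":50,"dx":0,"dy":0,"dz":3,"rx":0,"ry":0,"rz":0},
])

```text
time_s: 16.12
position: [576.0, -33.8, 35.6]
tool_rot: [[0.202, -0.979, -0.0], [-0.979, -0.202, -0.0], [-0.0, 0.0, -1.0]]
contact_force: [0.2, 0.4, -1.0]
grip_width: 0.586
```

Request:
carry_out([
  {"hand":50,"dx":0,"dy":0,"dz":0.7,"rx":0,"ry":0,"rz":0},
  {"hand":50,"dx":0,"dy":0,"dz":1.4,"rx":0,"ry":0,"rz":0},
  {"hand":50,"dx":0,"dy":0,"dz":2,"rx":0,"ry":0,"rz":0},
  {"hand":50,"dx":0,"dy":0,"dz":2,"rx":0,"ry":0,"rz":0},
])

```text
time_s: 16.62
position: [576.1, -33.8, 33.9]
tool_rot: [[0.202, -0.979, -0.0], [-0.979, -0.202, -0.0], [-0.0, 0.0, -1.0]]
contact_force: [-0.8, 1.0, 1.9]
grip_width: 0.584
```

Floor contact (force flipped to +1.9 N). Release gently, wait, then rise.

Request:
carry_out([
  {"hand":64,"dx":0,"dy":0,"dz":0,"rx":0,"ry":0,"rz":0},
  {"hand":70,"dx":0,"dy":0,"dz":0,"rx":0,"ry":0,"rz":0},
  {"hand":76,"dx":0,"dy":0,"dz":0,"rx":0,"ry":0,"rz":0},
  {"hand":78,"dx":0,"dy":0,"dz":0,"rx":0,"ry":0,"rz":0},
  {"hand":78,"dx":0,"dy":0,"dz":0,"rx":0,"ry":0,"rz":0},
  {"hand":78,"dx":0,"dy":0,"dz":-10,"rx":0,"ry":0,"rz":0},
  {"hand":78,"dx":0,"dy":0,"dz":-30,"rx":0,"ry":0,"rz":0},
  {"hand":78,"dx":0,"dy":0,"dz":-60,"rx":0,"ry":0,"rz":0},
  {"hand":78,"dx":0,"dy":0,"dz":-100,"rx":0,"ry":0,"rz":0},
  {"hand":70,"dx":0,"dy":0,"dz":-150,"rx":0,"ry":0,"rz":0},
  {"hand":70,"dx":0,"dy":0,"dz":-210,"rx":0,"ry":0,"rz":0},
  {"hand":70,"dx":0,"dy":0,"dz":-275,"rx":0,"ry":0,"rz":0},
])

```text
time_s: 18.12
position: [575.6, -33.8, 309.8]
tool_rot: [[0.202, -0.979, 0.002], [-0.979, -0.202, -0.0], [0.001, -0.002, -1.0]]
contact_force: [0.5, -0.3, 0.9]
grip_width: 0.702
```

```bash
python3 - <<'E'
from g import *
S=bot.capture("side");T=bot.capture("top");cv2.imwrite("pics/side8.png",S[:,:,::-1]);cv2.imwrite("pics/top8.png",T[:,:,::-1])
p,y=cur();s=bot.sense();print(p,y,s["grip_width"],s["contact_force"])
P=tab(1.75)+yc*2;print(P,delta(p,y,[P[0],P[1],p[2]],YC-np.pi/2).round(2))
E
```

```text
[580.32797405 -34.20623104 318.11486075] -1.3669845867388268 0.6985206992287168 [ 0.14819903 -0.40018402  1.08442853]
[674.4163277   58.7565707  261.90177615] [ -71.99 -110.96    0.      0.  ]
```

View pics/side8.png

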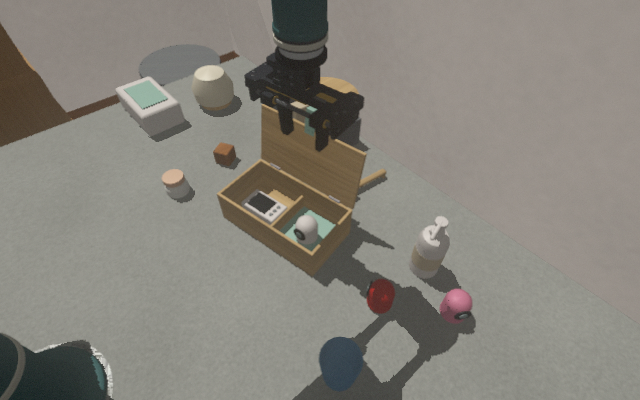

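View pics/top8.png

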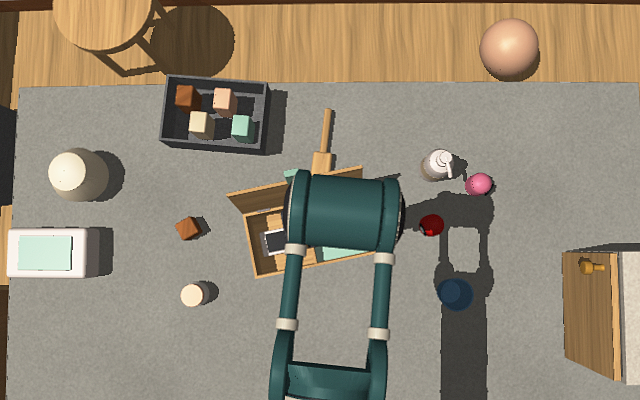

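The camera stands upright in the mint compartment (side 307,230), and the lid is still open. Back to the tab.

```bash
python3 - <<'E'
from g import *
p,y=cur();print(p,delta(p,y,[677.5,59,310],YC-np.pi/2).round(2))
E
```

```text
[580.32797405 -34.20623104 318.11486075] [ -71.61 -114.03    8.11    0.  ]
```

Request:
carry_out([
  {"hand":70,"dx":-16,"dy":-25,"dz":0,"rx":0,"ry":0,"rz":0},
  {"hand":70,"dx":-36,"dy":-57,"dz":0,"rx":0,"ry":0,"rz":0},
  {"hand":70,"dx":-55,"dy":-88,"dz":0,"rx":0,"ry":0,"rz":0},
  {"hand":70,"dx":-71.6,"dy":-114,"dz":0,"rx":0,"ry":0,"rz":0},
  {"hand":70,"dx":-71.6,"dy":-114,"dz":5,"rx":0,"ry":0,"rz":0},
  {"hand":70,"dx":-71.6,"dy":-114,"dz":15,"rx":0,"ry":0,"rz":0},
])

```text
time_s: 18.98
position: [672.9, 58.9, 291.7]
tool_rot: [[0.203, -0.979, 0.001], [-0.979, -0.203, -0.0], [0.001, -0.001, -1.0]]
contact_force: [-0.5, 0.0, -0.7]
grip_width: 0.7
```

```bash
python3 - <<'E'
from g import *
S=bot.capture("side");cv2.imwrite("pics/side9.png",cv2.resize(S[40:240,200:420],None,fx=3,fy=3)[:,:,::-1])
p,y=cur();print(p,bot.sense()["contact_force"],delta(p,y,[677.5,59,246],YC-np.pi/2).round(2))
E
```

```text
[671.83226605  58.6340532  289.34497285] [-0.54283279 -0.47430224 -0.86363255] [ 0.79 -5.62 43.34  0.  ]
```

View pics/side9.png

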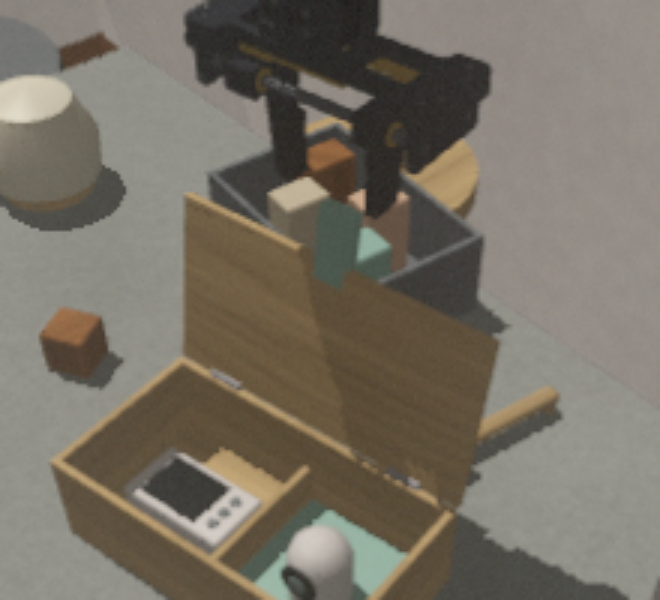

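Request:
carry_out([
  {"hand":70,"dx":0.5,"dy":-5,"dz":10,"rx":0,"ry":0,"rz":0},
  {"hand":70,"dx":0.5,"dy":-5,"dz":25,"rx":0,"ry":0,"rz":0},
  {"hand":70,"dx":0.5,"dy":-5,"dz":42,"rx":0,"ry":0,"rz":0},
  {"hand":70,"dx":0.5,"dy":-5,"dz":43,"rx":0,"ry":0,"rz":0},
  {"hand":20,"dx":0.5,"dy":-5,"dz":43,"rx":0,"ry":0,"rz":0},
  {"hand":20,"dx":0.5,"dy":-5,"dz":43,"rx":0,"ry":0,"rz":0},
  {"hand":20,"dx":0.5,"dy":-5,"dz":43,"rx":0,"ry":0,"rz":0},
  {"hand":20,"dx":0.5,"dy":-5,"dz":43,"rx":0,"ry":0,"rz":0},
], newtons=15)

```text
time_s: 20.02
position: [678.7, 59.5, 249.0]
tool_rot: [[0.202, -0.979, 0.001], [-0.979, -0.202, -0.001], [0.001, -0.001, -1.0]]
contact_force: [0.8, -1.1, 2.2]
grip_width: 0.338
```

```bash
python3 - <<'E'
from g import *
p,y=cur();s=bot.sense();print(p,y,s["contact_force"],s["grip_width"]*88)
g=p+[0,0,19]-H;a=g@xc;z=g[2];r=np.hypot(a,z);t0=np.arctan2(z,-a);print(r,t0-.039, g@yc)
for t in np.linspace(t0,.039,26):
    P=H+r*(-np.cos(t)*xc+np.sin(t)*zc)-[0,0,19];P=P+yc*((p-H)@yc);print(round(t-.039,2),delta(p,y,P,y).round(1)[1:3])
E
```

```text
[678.71956296  59.45323652 248.98870729] -1.3669488856473886 [ 0.78594647 -1.08999934  2.21875768] 29.770032249823846
185.04712534583385 1.7661520148537706 1.8133502312981065
1.77 [0. 0.]
1.7 [12.8 -2.6]
1.62 [25.8 -4.3]
1.55 [38.8 -5. ]
1.48 [51.9 -4.8]
1.41 [64.9 -3.8]
1.34 [77.8 -1.7]
1.27 [90.6  1.2]
1.2 [103.1   5. ]
1.13 [115.3   9.7]
1.06 [127.1  15.2]
0.99 [138.5  21.5]
0.92 [149.5  28.7]
0.85 [159.9  36.6]
0.78 [169.7  45.2]
0.71 [178.9  54.5]
0.64 [187.5  64.4]
0.57 [195.3  74.9]
0.49 [202.3  85.9]
0.42 [208.5  97.4]
0.35 [214.  109.3]
0.28 [218.5 121.5]
0.21 [222.2 134. ]
0.14 [225.  146.8]
0.07 [226.9 159.7]
0.0 [227.9 172.8]
```

Tab regripped (29.8 mm). Lower along the arc at about 0.55 rad/s.

Request:
carry_out([
  {"hand":20,"dx":0,"dy":12.8,"dz":-2.6,"rx":0,"ry":0,"rz":0},
  {"hand":20,"dx":0,"dy":25.8,"dz":-4.3,"rx":0,"ry":0,"rz":0},
  {"hand":20,"dx":0,"dy":38.8,"dz":-5,"rx":0,"ry":0,"rz":0},
  {"hand":20,"dx":0,"dy":51.9,"dz":-4.8,"rx":0,"ry":0,"rz":0},
  {"hand":20,"dx":0,"dy":64.9,"dz":-3.8,"rx":0,"ry":0,"rz":0},
  {"hand":20,"dx":0,"dy":77.8,"dz":-1.7,"rx":0,"ry":0,"rz":0},
  {"hand":20,"dx":0,"dy":90.6,"dz":1.2,"rx":0,"ry":0,"rz":0},
  {"hand":20,"dx":0,"dy":103,"dz":5,"rx":0,"ry":0,"rz":0},
  {"hand":20,"dx":0,"dy":115,"dz":9.7,"rx":0,"ry":0,"rz":0},
  {"hand":20,"dx":0,"dy":127,"dz":15.2,"rx":0,"ry":0,"rz":0},
  {"hand":20,"dx":0,"dy":138.5,"dz":21.5,"rx":0,"ry":0,"rz":0},
  {"hand":20,"dx":0,"dy":138.5,"dz":21.5,"rx":0,"ry":0,"rz":0},
])

```text
time_s: 21.52
position: [540.6, 30.7, 224.6]
tool_rot: [[0.202, -0.979, -0.002], [-0.979, -0.202, -0.002], [0.001, 0.003, -1.0]]
contact_force: [4.3, -5.7, -8.5]
grip_width: 0.333
```

```bash
cat > arc.py <<'E'
from g import *
import sys
p,y=cur();s=bot.sense();print(p,y,s["contact_force"],s["grip_width"]*88)
g=p+[0,0,19]-H;a=g@xc;z=g[2];r=np.hypot(a,z);t0=np.arctan2(z,-a);print(r,t0-.039, g@yc)
for t in np.linspace(t0,.039,int(sys.argv[1])):
    P=H+r*(-np.cos(t)*xc+np.sin(t)*zc)-[0,0,19];P=P+yc*((p-H)@yc);print(round(t-.039,2),delta(p,y,P,y).round(1)[1:3])
E
python3 arc.py 16
```

```text
[540.56994454  30.66806172 224.56778183] -1.367037468472636 [ 4.29762276 -5.69961606 -8.51562354] 29.343738687839
183.93978825258796 0.9689763993441228 1.5180906173148185
0.97 [0. 0.]
0.9 [9.8 6.7]
0.84 [19.2 13.9]
0.78 [28.1 21.8]
0.71 [36.5 30.2]
0.65 [44.3 39.2]
0.58 [51.5 48.6]
0.52 [58.1 58.5]
0.45 [64.  68.8]
0.39 [69.3 79.5]
0.32 [73.9 90.4]
0.26 [ 77.7 101.7]
0.19 [ 80.8 113.1]
0.13 [ 83.2 124.8]
0.06 [ 84.8 136.5]
0.0 [ 85.7 148.4]
```

Request:
carry_out([
  {"hand":20,"dx":0,"dy":9,"dz":7.5,"rx":0,"ry":0,"rz":0},
  {"hand":20,"dx":0,"dy":18,"dz":15,"rx":0,"ry":0,"rz":0},
  {"hand":20,"dx":0,"dy":26.5,"dz":23,"rx":0,"ry":0,"rz":0},
  {"hand":20,"dx":0,"dy":34.5,"dz":31.5,"rx":0,"ry":0,"rz":0},
  {"hand":20,"dx":0,"dy":42,"dz":40.5,"rx":0,"ry":0,"rz":0},
  {"hand":20,"dx":0,"dy":49,"dz":50,"rx":0,"ry":0,"rz":0},
  {"hand":20,"dx":0,"dy":55.5,"dz":59.5,"rx":0,"ry":0,"rz":0},
  {"hand":20,"dx":0,"dy":61.5,"dz":70,"rx":0,"ry":0,"rz":0},
  {"hand":20,"dx":0,"dy":66.5,"dz":80.5,"rx":0,"ry":0,"rz":0},
  {"hand":20,"dx":0,"dy":71,"dz":91,"rx":0,"ry":0,"rz":0},
  {"hand":20,"dx":0,"dy":75,"dz":102,"rx":0,"ry":0,"rz":0},
  {"hand":20,"dx":0,"dy":75,"dz":102,"rx":0,"ry":0,"rz":0},
])

```text
time_s: 23.02
position: [469.3, 15.8, 124.6]
tool_rot: [[0.203, -0.979, 0.003], [-0.979, -0.203, -0.002], [0.002, -0.002, -1.0]]
contact_force: [5.3, -5.5, -3.7]
grip_width: 0.34
```

```bash
python3 arc.py 8
```

```text
[469.32020638  15.79702431 124.5643289 ] -1.366722485497413 [ 5.26343797 -5.52451733 -3.66301593] 29.91295433925455
179.73465719245192 0.2752953725551286 1.3410564037423947
0.28 [0. 0.]
0.24 [2.1 6.8]
0.2 [ 3.8 13.6]
0.16 [ 5.4 20.5]
0.12 [ 6.6 27.5]
0.08 [ 7.6 34.5]
0.04 [ 8.3 41.5]
0.0 [ 8.7 48.6]
```

Finish slowly, aiming slightly past closed.

Request:
carry_out([
  {"hand":20,"dx":0,"dy":1.5,"dz":7,"rx":0,"ry":0,"rz":0},
  {"hand":20,"dx":0,"dy":3,"dz":14,"rx":0,"ry":0,"rz":0},
  {"hand":20,"dx":0,"dy":4.5,"dz":21,"rx":0,"ry":0,"rz":0},
  {"hand":20,"dx":0,"dy":5.5,"dz":28,"rx":0,"ry":0,"rz":0},
  {"hand":20,"dx":0,"dy":6.5,"dz":35,"rx":0,"ry":0,"rz":0},
  {"hand":20,"dx":0,"dy":7,"dz":40,"rx":0,"ry":0,"rz":0},
  {"hand":20,"dx":0,"dy":7.3,"dz":45,"rx":0,"ry":0,"rz":0},
  {"hand":20,"dx":0,"dy":7.3,"dz":48,"rx":0,"ry":0,"rz":0},
  {"hand":20,"dx":0,"dy":7.3,"dz":48,"rx":0,"ry":0,"rz":0},
])

```text
time_s: 24.15
position: [464.0, 14.6, 80.4]
tool_rot: [[0.203, -0.979, 0.005], [-0.979, -0.203, -0.001], [0.002, -0.005, -1.0]]
contact_force: [-0.1, -4.8, 17.6]
grip_width: 0.337
```

```bash
python3 arc.py 2
```

```text
[463.96987035  14.64472418  80.38721242] -1.3666621746936753 [-0.07093782 -4.80450386 17.58056472] 29.675099509601004
176.77021172602363 0.025462799695580525 1.2929020591040863
0.03 [-0.  0.]
0.0 [0.2 4.5]
```

Request:
carry_out([
  {"hand":20,"dx":0,"dy":0,"dz":1,"rx":0,"ry":0,"rz":0},
  {"hand":20,"dx":0,"dy":0,"dz":2,"rx":0,"ry":0,"rz":0},
  {"hand":20,"dx":0,"dy":0,"dz":2,"rx":0,"ry":0,"rz":0},
])

```text
time_s: 24.52
position: [464.3, 14.7, 79.1]
tool_rot: [[0.203, -0.979, 0.006], [-0.979, -0.203, -0.001], [0.002, -0.005, -1.0]]
contact_force: [-2.8, -3.5, 22.8]
grip_width: 0.337
```

Request:
carry_out([
  {"hand":20,"dx":0,"dy":0,"dz":-2,"rx":0,"ry":0,"rz":0},
  {"hand":70,"dx":0,"dy":0,"dz":-2,"rx":0,"ry":0,"rz":0},
  {"hand":70,"dx":0,"dy":0,"dz":-2,"rx":0,"ry":0,"rz":0},
  {"hand":70,"dx":0,"dy":0,"dz":-2,"rx":0,"ry":0,"rz":0},
  {"hand":70,"dx":0,"dy":0,"dz":-25,"rx":0,"ry":0,"rz":0},
  {"hand":70,"dx":0,"dy":0,"dz":-60,"rx":0,"ry":0,"rz":0},
  {"hand":70,"dx":0,"dy":20,"dz":-110,"rx":0,"ry":0,"rz":0},
  {"hand":70,"dx":0,"dy":40,"dz":-160,"rx":0,"ry":0,"rz":0},
  {"hand":70,"dx":60,"dy":50,"dz":-170,"rx":0,"ry":0,"rz":0},
  {"hand":70,"dx":120,"dy":50,"dz":-170,"rx":0,"ry":0,"rz":0},
  {"hand":70,"dx":180,"dy":50,"dz":-170,"rx":0,"ry":0,"rz":0},
  {"hand":70,"dx":230,"dy":50,"dz":-170,"rx":0,"ry":0,"rz":0},
])

```text
time_s: 26.02
position: [459.3, -221.9, 244.3]
tool_rot: [[0.202, -0.979, -0.001], [-0.979, -0.202, 0.001], [-0.001, 0.0, -1.0]]
contact_force: [0.6, 0.5, -0.4]
grip_width: 0.699
```

```bash
python3 - <<'E'
from g import *
S=bot.capture("side");T=bot.capture("top")
p,y=cur();s=bot.sense();print(p,y,s["grip_width"],s["contact_force"])
rim=lambda lx,ly,z:C+lx*xc+ly*yc+[0,0,z]
for n,im in(("side",S),("top",T)):
    cv2.imwrite(f"pics/{n}10.png",im[:,:,::-1])
    o=im[:,:,::-1].copy()
    r=o[140:290,200:400] if n=="side" else o[160:310,220:420]
    pts=[rim(a,b,96) for a,b in((-75,-140),(75,-140),(75,140),(-75,140))];pt=[rim(a,b,102) for a,b in((-117,-15),(-117,15),(-75,15),(-75,-15))]
    r=cv2.resize(r,None,fx=3.5,fy=3.5); off=(200,140) if n=="side" else (220,160)
    for q in(pts,pt): cv2.polylines(r,[np.int32((proj(n,q)-off+.5)*3.5)],True,(0,0,255),1)
    cv2.imwrite(f"pics/{n}11.png",r)
E
```

```text
[ 459.73253888 -223.91632249  244.0075461 ] -1.371257740006246 0.6975915488984809 [-0.44342175  1.11186993 -0.19934906]
```

View pics/side11.png

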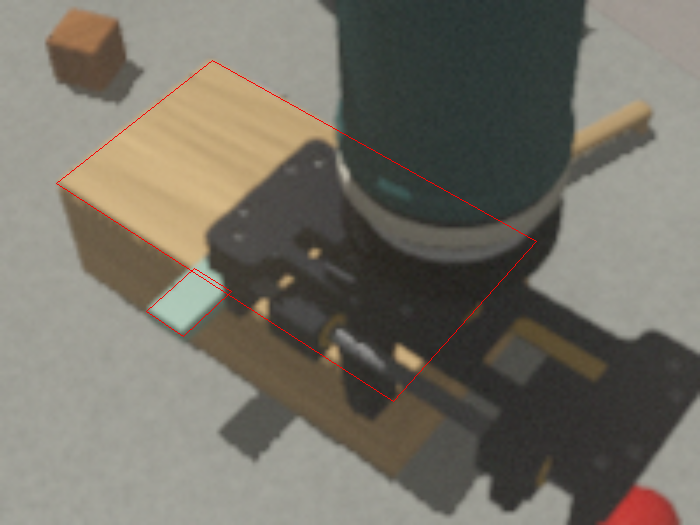

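View pics/top10.png

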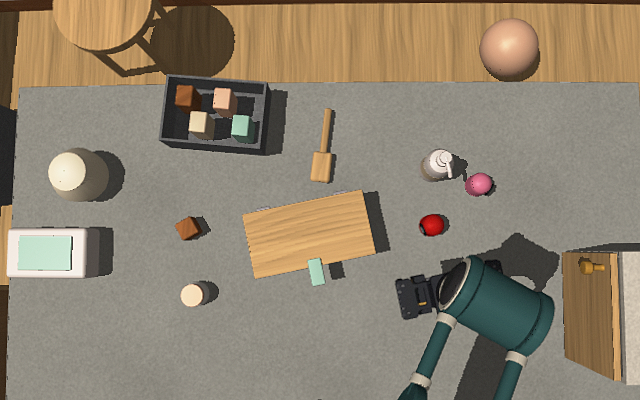

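The tab lines up with the outline projected for a closed lid. Clearing the arm for one unobstructed check.

Request:
carry_out([
  {"hand":70,"dx":40,"dy":20,"dz":0,"rx":0,"ry":0,"rz":0},
  {"hand":70,"dx":90,"dy":50,"dz":0,"rx":0,"ry":0,"rz":0},
  {"hand":70,"dx":140,"dy":80,"dz":0,"rx":0,"ry":0,"rz":0},
  {"hand":70,"dx":190,"dy":100,"dz":0,"rx":0,"ry":0,"rz":0},
  {"hand":70,"dx":240,"dy":120,"dz":0,"rx":0,"ry":0,"rz":0},
  {"hand":70,"dx":280,"dy":140,"dz":0,"rx":0,"ry":0,"rz":0},
  {"hand":70,"dx":280,"dy":140,"dz":0,"rx":0,"ry":0,"rz":0},
  {"hand":70,"dx":280,"dy":140,"dz":0,"rx":0,"ry":0,"rz":0},
])

```text
time_s: 27.12
position: [379.3, -521.2, 243.9]
tool_rot: [[0.202, -0.979, -0.001], [-0.979, -0.202, 0.002], [-0.003, 0.0, -1.0]]
contact_force: [0.8, -0.1, 0.2]
grip_width: 0.703
```

```bash
python3 - <<'E'
from g import *
S=bot.capture("side");T=bot.capture("top");cv2.imwrite("pics/side12.png",S[:,:,::-1])
S0=cv2.imread("pics/side0.png")[:,:,::-1].copy()
T0=cv2.imread("pics/top0.png")[:,:,::-1].copy()
f=lambda a:[a["m10"]/a["m00"],a["m01"]/a["m00"]]
for nm,s,t in(("start",S0,T0),("now",S,T)):
    cs=f(cv2.moments(blob(s,(50,25,60),(95,255,255),(235,195,285,250))));ct=f(cv2.moments(blob(t,(50,25,60),(95,255,255),(300,250,335,295))))
    p,e=tri(cs,ct);print(nm,np.round(cs,1),np.round(ct,1),p.round(1),round(e,1))
for th in(0,.05,.1):
    g=H+171*(-np.cos(th)*xc+np.sin(th)*zc)+14*(np.sin(th)*xc+np.cos(th)*zc)
    print("expected",th,g.round(1),proj("side",[g])[0].round(1),proj("top",[g])[0].round(1))
E
```

```text
start [255.2 221.1] [315.7 271.7] [478.5  18.3 106.5] 2.0
now [259.5 222. ] [315.9 271.8] [481.9  15.8 102.2] 6.5
expected 0 [469.5  14.5 102. ] [253.5 225.6] [317.2 276.1]
expected 0.05 [470.4  14.7 110.5] [253.3 222.9] [317.  275.9]
expected 0.1 [471.7  14.9 119. ] [253.3 220.1] [316.8 275.5]
```

View pics/side12.png

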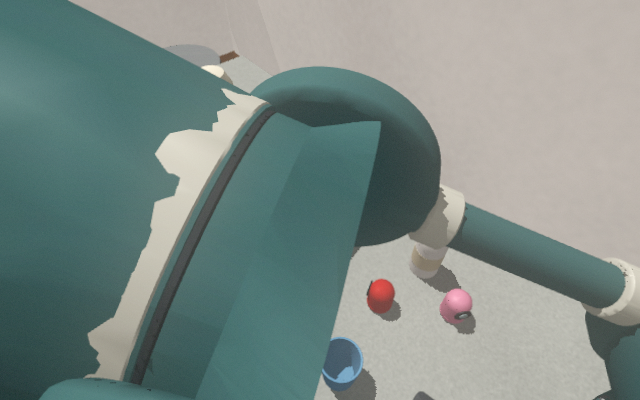

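The arm now blocks the side view, so I'll use the previous picture, where the tab was visible.

```bash
python3 - <<'E'
from g import *
o=cv2.imread("pics/side10.png");x0,y0,F=225,190,10
r=cv2.resize(o[y0:y0+55,x0:x0+70],None,fx=F,fy=F,interpolation=cv2.INTER_CUBIC)
for th,c in((0,(0,0,255)),(.05,(255,0,0)),(.1,(0,255,255))):
    u=-np.cos(th)*xc+np.sin(th)*zc;w=np.sin(th)*xc+np.cos(th)*zc
    q=[H+a*u+b*yc+14*w for a,b in((192,-15),(192,15),(150,15),(150,-15))]
    cv2.polylines(r,[np.int32((proj("side",q)-[x0,y0]+.5)*F)],True,c,1)
cv2.imwrite("pics/tabz.png",r)
E
```

```text
(no output)
```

View pics/tabz.png

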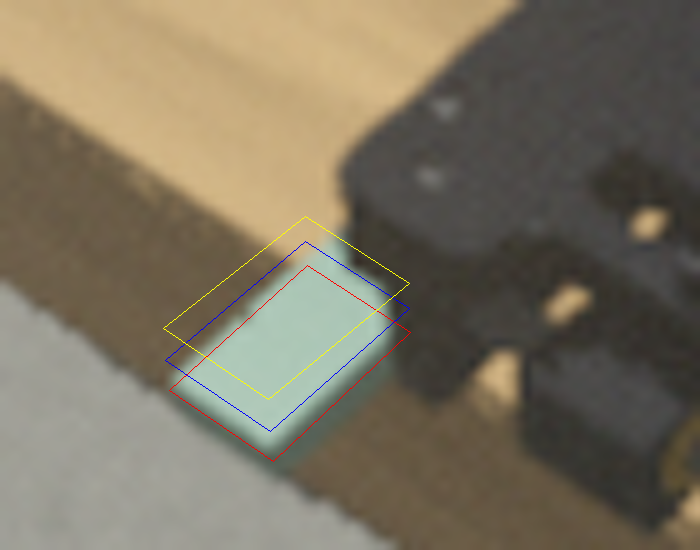

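The tab's edges lie between the projected 0 and 0.05 rad outlines, roughly 0.02, so it is probably seated, but there's little margin. With plenty of time left, I'll press gently on the tab with closed fingertips to make sure.

```bash
python3 - <<'E'
from g import *
p,y=cur();print(p,delta(p,y,[463.5,14.5,200],YC-np.pi/2).round(2))
E
```

```text
[ 379.73731754 -520.89704431  244.44535213] [-507.1  -191.1    44.45    0.  ]
```

Request:
carry_out([
  {"hand":0,"dx":-20,"dy":-8,"dz":0,"rx":0,"ry":0,"rz":0},
  {"hand":0,"dx":-60,"dy":-23,"dz":0,"rx":0,"ry":0,"rz":0},
  {"hand":0,"dx":-110,"dy":-41,"dz":0,"rx":0,"ry":0,"rz":0},
  {"hand":0,"dx":-160,"dy":-60,"dz":0,"rx":0,"ry":0,"rz":0},
  {"hand":0,"dx":-210,"dy":-79,"dz":0,"rx":0,"ry":0,"rz":0},
  {"hand":0,"dx":-260,"dy":-98,"dz":0,"rx":0,"ry":0,"rz":0},
  {"hand":0,"dx":-310,"dy":-117,"dz":0,"rx":0,"ry":0,"rz":0},
  {"hand":0,"dx":-360,"dy":-136,"dz":0,"rx":0,"ry":0,"rz":0},
  {"hand":0,"dx":-410,"dy":-154,"dz":0,"rx":0,"ry":0,"rz":0},
  {"hand":0,"dx":-460,"dy":-173,"dz":10,"rx":0,"ry":0,"rz":0},
  {"hand":0,"dx":-495,"dy":-187,"dz":25,"rx":0,"ry":0,"rz":0},
  {"hand":0,"dx":-507,"dy":-191,"dz":44,"rx":0,"ry":0,"rz":0},
])

```text
time_s: 28.72
position: [462.7, 16.1, 200.9]
tool_rot: [[0.207, -0.978, 0.002], [-0.978, -0.207, 0.001], [-0.001, -0.002, -1.0]]
contact_force: [0.3, -0.9, -0.2]
grip_width: 0.006
```

Request:
carry_out([
  {"hand":0,"dx":0,"dy":0,"dz":30,"rx":0,"ry":0,"rz":0},
  {"hand":0,"dx":0,"dy":0,"dz":60,"rx":0,"ry":0,"rz":0},
  {"hand":0,"dx":0,"dy":0,"dz":75,"rx":0,"ry":0,"rz":0},
  {"hand":0,"dx":0,"dy":0,"dz":80,"rx":0,"ry":0,"rz":0},
  {"hand":0,"dx":0,"dy":0,"dz":80,"rx":0,"ry":0,"rz":0},
])

```text
time_s: 29.35
position: [463.8, 12.7, 121.3]
tool_rot: [[0.203, -0.979, 0.001], [-0.979, -0.203, 0.0], [0.0, -0.001, -1.0]]
contact_force: [-0.2, -0.1, 0.2]
grip_width: 0.005
```

Request:
carry_out([
  {"hand":0,"dx":0,"dy":0,"dz":5,"rx":0,"ry":0,"rz":0},
  {"hand":0,"dx":0,"dy":0,"dz":10,"rx":0,"ry":0,"rz":0},
  {"hand":0,"dx":0,"dy":0,"dz":14,"rx":0,"ry":0,"rz":0},
  {"hand":0,"dx":0,"dy":0,"dz":17,"rx":0,"ry":0,"rz":0},
  {"hand":0,"dx":0,"dy":0,"dz":19,"rx":0,"ry":0,"rz":0},
  {"hand":0,"dx":0,"dy":0,"dz":19,"rx":0,"ry":0,"rz":0},
])

```text
time_s: 30.1
position: [463.5, 12.4, 102.3]
tool_rot: [[0.202, -0.979, -0.001], [-0.979, -0.202, -0.0], [-0.0, 0.001, -1.0]]
contact_force: [-3.0, -0.4, 5.2]
grip_width: 0.002
```

Request:
carry_out([
  {"hand":0,"dx":0,"dy":0,"dz":1,"rx":0,"ry":0,"rz":0},
  {"hand":0,"dx":0,"dy":0,"dz":2,"rx":0,"ry":0,"rz":0},
  {"hand":0,"dx":0,"dy":0,"dz":2,"rx":0,"ry":0,"rz":0},
])

```text
time_s: 30.48
position: [463.5, 12.4, 102.2]
tool_rot: [[0.202, -0.979, -0.001], [-0.979, -0.202, -0.0], [-0.0, 0.001, -1.0]]
contact_force: [-9.8, 0.3, 18.8]
grip_width: 0.003
```

The tab top is rigid at z = 102.2 (102.0 expected when fully closed) under 19 N. Retreat.

Request:
carry_out([
  {"hand":0,"dx":0,"dy":0,"dz":-10,"rx":0,"ry":0,"rz":0},
  {"hand":0,"dx":0,"dy":0,"dz":-40,"rx":0,"ry":0,"rz":0},
  {"hand":0,"dx":0,"dy":0,"dz":-90,"rx":0,"ry":0,"rz":0},
  {"hand":0,"dx":0,"dy":0,"dz":-140,"rx":0,"ry":0,"rz":0},
  {"hand":0,"dx":30,"dy":15,"dz":-150,"rx":0,"ry":0,"rz":0},
  {"hand":0,"dx":80,"dy":20,"dz":-150,"rx":0,"ry":0,"rz":0},
  {"hand":0,"dx":130,"dy":20,"dz":-150,"rx":0,"ry":0,"rz":0},
  {"hand":0,"dx":180,"dy":20,"dz":-150,"rx":0,"ry":0,"rz":0},
  {"hand":0,"dx":220,"dy":20,"dz":-150,"rx":0,"ry":0,"rz":0},
  {"hand":0,"dx":220,"dy":20,"dz":-150,"rx":0,"ry":0,"rz":0},
  {"hand":0,"dx":220,"dy":20,"dz":-150,"rx":0,"ry":0,"rz":0},
])

```text
time_s: 31.85
position: [488.3, -206.6, 249.4]
tool_rot: [[0.202, -0.979, -0.001], [-0.979, -0.202, 0.001], [-0.001, 0.0, -1.0]]
contact_force: [1.0, 0.2, 0.4]
grip_width: 0.006
```

```bash
python3 - <<'E'
from g import *
cv2.imwrite("pics/side13.png",bot.capture("side")[:,:,::-1]);cv2.imwrite("pics/top13.png",bot.capture("top")[:,:,::-1])
E
```

```text
(no output)
```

View pics/side13.png

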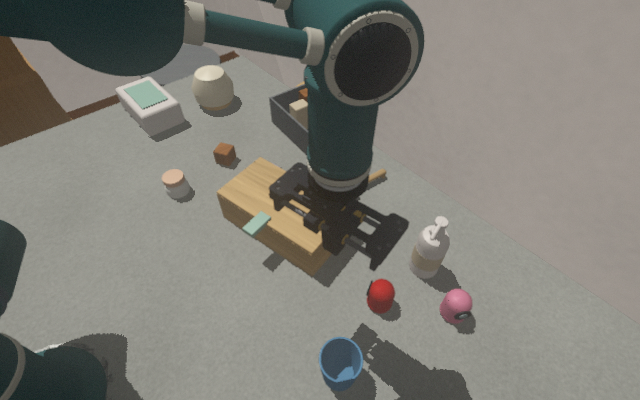

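View pics/top13.png

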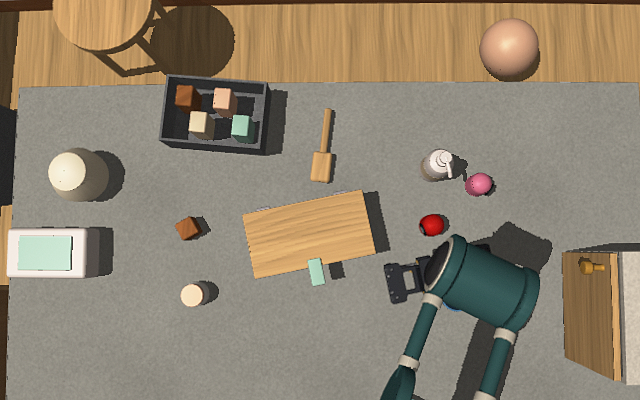

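The lid is closed, with its tab at (257,222) in the side view. All the bystanders are where they started: cup (341,362), red (381,296), pink (457,305), lotion (428,250), jar (176,183), block (225,154). The arm is clear of everything.

```bash
python3 -c "
from cell import bot
print(bot.close_job())"
```

```text
the job is handed in; nothing more can be done
None
```

The camera is packed in the empty compartment with the lid closed, and I handed the job in at about 32 s of the 72 s allowed. No verdict was reported.

**What I did:**
- **Opening:** I lifted the lid by its tab until it stopped. The reaction force rose to about 14 N within 2 mm.
- **Placing:** I gripped the white camera across its 52 mm width and stood it in the mint compartment. At floor contact the vertical force on the gripper turned to +1.9 N. I then released it and saw it standing upright with the lid still open.
- **Closing:** I gripped the tab again and lowered the lid at about 0.55 rad/s or slower.

**Last checks:**
- **Lid:** The picture after closing read about 0.02 rad, within the 0.05 limit but not clearly zero. I then pressed the tab with closed fingertips. It was rigid at z = 102.2 mm under 19 N, against 102.0 mm when fully closed.
- **Side view:** One extra check failed because the arm blocked the camera. Another triangulation of the tab after closing came out unreliable, with a 6.5 mm mismatch, and I did not use it.
- **Bystanders:** By eye, everything else on the dresser looks where it was at the start. The arm was clear of everything, with contact force near zero.
- **Camera:** It could not be seen again once the lid was shut.

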